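Find the stamped packing crate and push it to the dispatch line

ROBOT

A 7-joint arm with a two-finger parallel gripper is mounted at the origin on the work surface. World frame = base frame: x ahead of the robot, y to its left, z up, the work surface at z = 0. Lengths are in m, angles in degrees, forces in N, time in s.
With the tool pointing down it reaches from about 0.425 to 0.875 m from the base axis. Payload 8.4 kg.
Tool frame: the origin (TCP) lies between the finger pads; the fingertips stand 8 mm ahead of it and the grasp point (between the pads) lies 11 mm behind it (ctrl.tips_ahead is the distance from the TCP to the fingertips, in m); y points along the fingers, x is the direction in which the jaws open and shut, and the axes are right-handed (so a half turn about y gives the same grasp; the last joint's range is limited). The gripper opens to 85 mm and grips with 20 to 120 N. Pads are 22 mm wide; open, the fingers measure 114 mm over their backs; the gripper's body (76 mm by 85 mm) begins 54 mm behind the grasp point. The pads swing forward as they close: fully open they stand 13 mm farther back than shut.
Start: joints at [65.478, 19.091, 2.286, 83.961, -0.768, 76.965, -3.352], TCP at [0.21, -0.615, 0.239] pointing down, gripper open.
Joint ranges: [-147.57, 147.57], [-21.85, 119.76], [-74.77, 79.35], [14.55, 137.4], [-85.83, 265.84], [4.83, 119.75], [-152.11, 152.11]. Speed limits (degrees/s): [127.2, 127.2, 159.86, 159.86, 180, 180, 180].

INTERFACE

Orientations are given as a 3x3 rotation matrix whose columns are the frame's x, y, z axes.
In Python, from station import ctrl gives the robot as it stands. The module is installed in compiled form; this text tells all that it offers.
- The arm moves only by the tool servo_tool, never from a script. Its argument "motion" is a list of rows, each a list of 3 entries, a list of its own where there are three numbers: the closure, from 0 (fully open) to 1 (shut), then the shift along the tool's x, y, z in m, then the turn about the tool's y in rad. A call has exactly 8 rows; each row is the pose to reach, as a shift and turn from the pose measured when the call began, along the tool's axes at that moment; what a row does not reach only later rows make up. A row lasts 1/10 s, in which the tool goes at most 50 mm and 8.59 degrees, less where a joint would pass 70% of its speed; a pose out of reach is approached as far as the arm can. A call with a gripper value outside its range is refused whole. The fingers move at their own pace and stop on an object; "grip_force" is the grip in N (left out, the last holds). Time passes only in rows, so rows that repeat a pose let the fingers close, or fill a call up. It gives the time, the measured TCP pose, the force and the opening at its end, in the units of the state.
- ctrl.sense(): the state, without advancing time (a new reading comes with each control period).
- ctrl.read_camera(name): name is "side" or "top"; returns a dict with "pixels" (384x512x3 uint8, blue, green, red), "mtx" (3x3 intrinsics, pixels), "k1" (the pictures are not rectified: a ray, as slopes to the right and down, at radius r is drawn at 1 + k1 r^2 times it, then the intrinsics apply), "camera_from_world" (4x4, takes a point from world to camera coordinates). Camera axes: x right, y up, looking along -z (the intrinsics and any distortion apply to the point x, -y, -z); pixel columns grow to the right and rows downward; lengths in m; the calibration is good to about 2 mm. A picture is of the moment at which its call begins. There is no depth.
- ctrl.sign_off(): hands the job in, once; it reports no verdict.
The state is a dict: "clock": time; "joint_positions": joint angles; "dq": joint speeds; "effort": joint torques, N m; "ee_pos": TCP position; "tool_rot": TCP orientation; "force": force on the tool from outside, world axes, zero at the start; "torque": the same for the moment, N m; "grip_width": finger opening in m.
Only numpy, scipy, OpenCV 4.12 (cv2) and the standard library are available. Lean on these libraries where they do the work, as an engineer would, in place of code of your own. Each camera call takes 0.05 s, during which the arm holds its last target.

TASK

One of the two empty packing crates has the red inspection stamp on its underside. Starting with the crate on the robot's left, tip each one up towards the robot on its near bottom edge, to about 55 degrees, keep it there about a second for a look underneath, and let it down again gently; then push the stamped crate forward until its far bottom edge stands on the yellow dispatch line, square with the line, and leave the other crate where it is. Only tip and push them with the fingertips: lift no crate off the bench, tip none right over, and do not disturb the other things.

Things in the scene. Friction and masses are not known exactly. Their poses are not given: they have to be found in the camera images.
- crate_a: one of two empty open-topped slatted wooden crates, alike from above, left or right by chance: 130 mm deep (its x), 170 wide (its y), 90 high; walls 6 mm, floor 12 mm up inside, 12 mm corner posts inside, 3 mm rubber strips under the near and far bottom edges. About 0.35 kg, loose on the bench. Origin: centre of its foot at bench height; z up, x away from the robot (yaw -0.3 to 0)
- crate_b: the other empty crate, of the same build and axes. Either tips on its near bottom edge without sliding when the near wall is pulled towards the robot from inside, within 12 mm of the rim, and falls back by itself from anything under about 62 degrees; pushed at the near wall from outside, less than 30 mm up, it slides and does not tip
- crate_a_far (a point): middle of crate_a's far bottom edge, 65 mm along +x from its origin
- crate_b_far (a point): middle of crate_b's far bottom edge, 65 mm along +x from its origin
- stamp (a point): centre of the stamp: red rectangular frame 118 x 150 mm, 12 mm broad, with a red disc 84 mm across in it, on the underside of just one of the two empty crates, out of sight while it stands flat. With a crate tipped towards the robot the underside faces away from the robot and shows to a viewer beyond the bench
- line: the dispatch line: yellow tape 40 mm wide and 1.04 m long lying flat on the bench beyond the crates, running left to right. Origin: its centre on the bench; x across the tape, away from the robot; y along it. At its right-hand end (y from -0.53 to -0.35) stands a third crate, loaded with wooden parts and already dispatched; it is fixed and is none of the two
- glue: a bystander: white glue bottle with orange cap, 48 mm across, 130 mm high, standing between the two crates. Origin: centre of the underside
- spool: a bystander: wooden spool of grey twine, 52 mm across, 56 mm high, standing to the right. Origin: centre of the underside
- brush: a bystander: brush with dark handle lying to the left, about 200 mm long. Origin: on the bench under its middle
There are look-alikes about, which are no part of the job. Leave any blue look-alike of the crate_b alone. Leave any pink look-alike of the crate_a alone.

How it is judged (in metres and radians):
On the way, in this order (a step that is already met when the one before it is completed fails the run):
1. the left-hand empty crate is tipped up towards the robot by at least 44 degrees and kept there for 0.4 s (((world y of crate_a above 0 m and angle between crate_a's own z axis and vertical above 0.77 rad and height (world z) of crate_a_far above 0.08 m) or (world y of crate_b above 0 m and angle between crate_b's own z axis and vertical above 0.77 rad and height (world z) of crate_b_far above 0.08 m))), for 0.4 s.
2. the right-hand empty crate is tipped up in the same way, the other one standing flat again (((world y of crate_a below 0 m and angle between crate_a's own z axis and vertical above 0.77 rad and height (world z) of crate_a_far above 0.08 m and angle between crate_b's own z axis and vertical below 0.1 rad) or (world y of crate_b below 0 m and angle between crate_b's own z axis and vertical above 0.77 rad and height (world z) of crate_b_far above 0.08 m and angle between crate_a's own z axis and vertical below 0.1 rad))), for 0.4 s.
3. the stamped crate stands flat with its far edge on the dispatch line, the other crate flat too (x of crate_a_far in the frame of line above -0.02 m and angle between each of crate_a, crate_b's own z axis and vertical below 0.1 rad), for 0.1 s.
At the end, for the whole second after the job is handed in: The stamped crate stands flat and at rest with the middle of its far bottom edge on the 40 mm tape (within 23 mm of the tape's centre line) and square with it within 11 degrees; the other empty crate stands flat within 60 mm of where it started (x of crate_a_far in the frame of line between -0.023 and 0.023 m and angle between the x axis of crate_a and the x axis of line, either way round below 0.2 rad and angle between each of crate_a, crate_b's own z axis and vertical below 0.06 rad and height (world z) of crate_a below 0.006 m and linear speed of each of crate_a, crate_b below 0.01 m/s and distance of crate_b from where it was at the start of the episode below 0.06 m); the robot touches nothing.
It fails at once if an empty crate is lifted off the bench (its underside higher than tipping on an edge can bring it, by 15 mm or more) ((height (world z) of crate_a above 0.03 m and angle between crate_a's own z axis and vertical below 0.18 rad) or (height (world z) of crate_a above 0.055 m and angle between crate_a's own z axis and vertical below 0.5 rad) or height (world z) of any of crate_a, crate_b above 0.09 m or (height (world z) of crate_b above 0.03 m and angle between crate_b's own z axis and vertical below 0.18 rad) or (height (world z) of crate_b above 0.055 m and angle between crate_b's own z axis and vertical below 0.5 rad)).
It fails at once if an empty crate is tipped right over (past 75 degrees) (angle between any of crate_a, crate_b's own z axis and vertical above 1.3 rad).
It fails at once if an empty crate is dropped back instead of let down gently (turning faster than 4 rad/s) (angular speed of any of crate_a, crate_b above 4 rad/s).
It fails at once if a bystander is disturbed (moved by more than 20 mm) (distance of any of glue, spool, brush from where it was at the start of the episode above 0.02 m).
It also fails if it takes over 72 s, if anything falls off the work surface, if the arm or the gripper's body presses on something with over 40 N, if the wrist force passes 120 N, or if a joint passes its speed limit or range.

## Working session

There is one attempt and no reset: what is moved stays moved. The work goes in short steps, Python scripts to look and compute and a tool call to move; the robot and the scene stay as the last step left them, time stands still between calls to the robot, and variables do not carry over. Pictures are saved under pics/ and viewed, and the job is handed in when it is done.

Besides the shell and the picture viewer there is one more tool, called after "Emit:" as name(argument=value, ...) on one line, values as JSON. servo_tool: Moves the arm, as the interface text tells. Its arguments: {"type":"object","properties":{"motion":{"type":"array"},"grip_force":{"type":"number"}},"required":["motion"]}

```bash
mkdir -p pics
cat > h.py <<'E'
import numpy as np, cv2
from station import ctrl
def snap(name,fn):
    c=ctrl.read_camera(name); cv2.imwrite('pics/'+fn,c['pixels']); np.savez(''+fn+'.npz',**{k:np.array(v) for k,v in c.items()}); return c
def proj(c,P):
    P=np.atleast_2d(P); T=np.array(c['camera_from_world']); q=P@T[:3,:3].T+T[:3,3]
    s=np.c_[q[:,0]/-q[:,2],-q[:,1]/-q[:,2]]; r2=(s**2).sum(1,keepdims=True); s=s*(1+float(c['k1'])*r2)
    K=np.array(c['mtx']); return s@K[:2,:2].T+K[:2,2]
def ray(c,uv):
    uv=np.atleast_2d(np.float64(uv)); K=np.array(c['mtx']); d=(uv-K[:2,2])@np.linalg.inv(K[:2,:2]).T; s=d.copy()
    for _ in range(30): s=d/(1+float(c['k1'])*(s**2).sum(1,keepdims=True))
    T=np.array(c['camera_from_world']); R=T[:3,:3]; o=-R.T@T[:3,3]
    v=np.c_[s[:,0],-s[:,1],-np.ones(len(s))]@R; return o,v
def atz(c,uv,z):
    o,v=ray(c,uv); return o+v*((z-o[2])/v[:,2])[:,None]
def load(fn): return dict(np.load(''+fn+'.npz'))
E
python3 - <<'E'
from h import *
np.set_printoptions(precision=4,suppress=True)
for n in ('top','side'):
    c=snap(n,n+'0.png'); T=c['camera_from_world']; T=np.array(T); print(n,c['mtx'],c['k1'],-T[:3,:3].T@T[:3,3], T[:3,:3])
s=ctrl.sense(); print(s,ctrl.tips_ahead)
E
```

```text
top [[479.893    0.     253.4737]
 [  0.     479.893  190.4642]
 [  0.       0.       1.    ]] -0.024440887963908028 [0.3578 0.0099 1.4397] [[-0.0049 -1.      0.0063]
 [ 0.9948 -0.0042  0.1018]
 [-0.1018  0.0067  0.9948]]
side [[472.6823   0.     251.3527]
 [  0.     472.6823 196.9047]
 [  0.       0.       1.    ]] -0.17790813231277333 [-0.1912  1.0559  0.8887] [[-0.8195 -0.5726  0.025 ]
 [ 0.3325 -0.4395  0.8345]
 [-0.4668  0.6921  0.5505]]
{'clock': 0.1, 'joint_positions': array([65.4757, 19.1308,  2.2832, 84.0073, -0.7664, 76.9669, -3.3513]), 'dq': array([ 0.0144, -0.0226,  0.0385, -0.1273, -0.0405, -0.003 , -0.0629]), 'effort': array([  0.0046, -66.0017,   1.3707, -40.647 ,   0.017 ,   0.0091,
         0.0001]), 'ee_pos': array([ 0.2098, -0.6148,  0.2385]), 'tool_rot': array([[ 0.323 , -0.0006,  0.9464],
       [-0.9464,  0.0014,  0.323 ],
       [-0.0016, -1.    , -0.0001]]), 'force': array([ 0.1591, -0.9483, -0.5489]), 'torque': array([-0.0101,  0.0052,  0.0279]), 'grip_width': 0.08567840307182623} 0.008
```

View images.

View pics/top0.png

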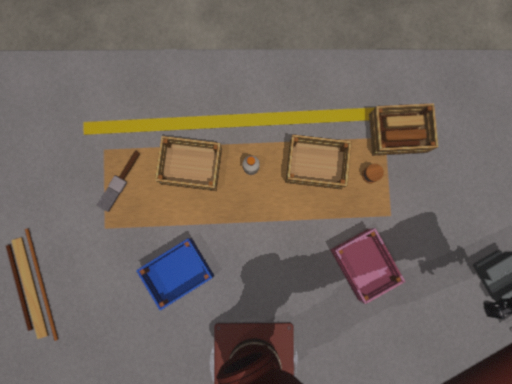

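View pics/side0.png

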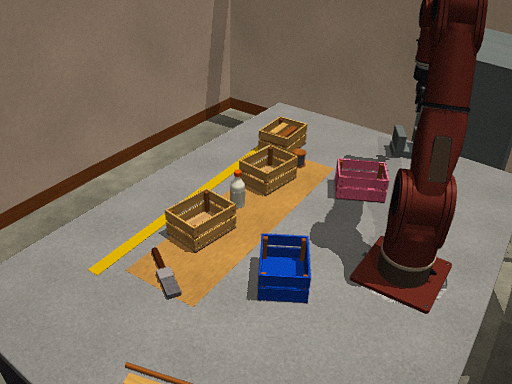

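Run:
```python
import cv2,numpy as np
t=cv2.imread('pics/top0.png'); s=cv2.imread('pics/side0.png')
cv2.imwrite('pics/t0z.png',cv2.resize(t[90:230,70:450],None,fx=2.1,fy=2.1,interpolation=cv2.INTER_CUBIC))
a=cv2.resize(s[130:260,140:330],None,fx=4,fy=4,interpolation=cv2.INTER_CUBIC)
cv2.imwrite('pics/s0z.png',a)
```

```text
(no output)
```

View pics/t0z.png

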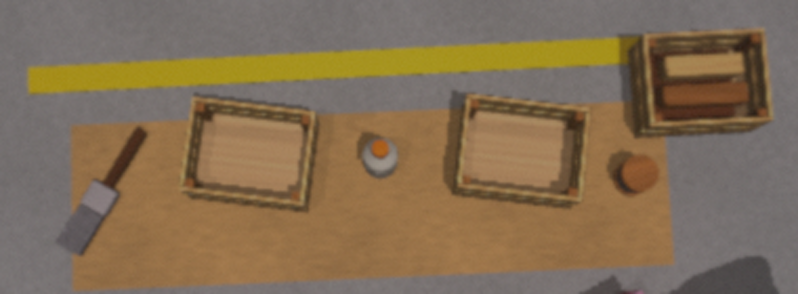

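View pics/s0z.png

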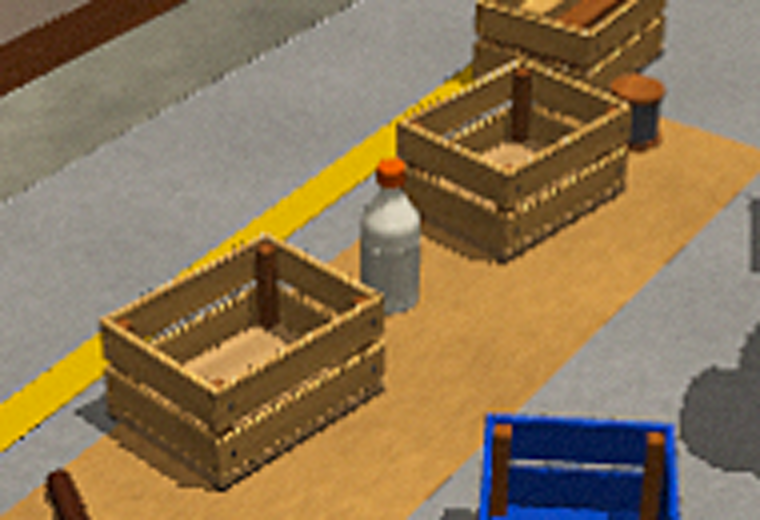

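```bash
cat > fit.py <<'E'
from h import *
from scipy.optimize import least_squares
np.set_printoptions(precision=4,suppress=True)
t=load('top0.png'); s=load('side0.png')
o=lambda p:np.array(p)/2.1+[70,90]-0.25
q=lambda p:np.array(p)/4+[140,130]-.4
X,Y=.065,.085
# rim order: far-left, far-right, near-right, near-left
rim=np.array([[X,Y,.09],[X,-Y,.09],[-X,-Y,.09],[-X,Y,.09]])
bot=np.array([[-X,Y,0],[-X,-Y,0]])
data={'L':([(192,97),(316,110),(305,207),(183,195)],[(102,322),(265,238),(383,295),(217,395),(222,490),(383,385)]),
'R':([(465,95),(589,107),(580,202),(458,193)],[(398,123),(520,60),(630,103),(512,175),(505,262),(625,185)])}
def W(p,P):
    c,s_=np.cos(p[2]),np.sin(p[2]); return P@np.array([[c,-s_,0],[s_,c,0],[0,0,1]]).T+[p[0],p[1],0]
for k,(a,b) in data.items():
    a=o(a);b=q(b)
    f=lambda p:np.r_[(proj(t,W(p,rim))-a).ravel(),(proj(s,W(p,np.r_[rim,bot]))-b).ravel()]
    r=least_squares(f,[.65,.15 if k=='L' else -.2,-.1]); print(k,r.x,np.degrees(r.x[2])); print(r.fun.reshape(-1,2).round(1))
# line
z=o([(28,79),(200,72),(400,61),(630,51)]); P=atz(t,z,0); print('line centre',P)
print('glue',atz(t,o([(379,148)]),.13),'spool',atz(t,o([(636,168)]),.056), 'brush',atz(t,o([(140,132),(72,240)]),.01))
print('third', atz(t,o([(637,132),(640,30),(772,122)]),.09))
E
python3 fit.py
```

```text
L [ 0.5777  0.1857 -0.1066] -6.10963078869147
[[ 0.2  0.8]
 [ 0.3  0.6]
 [ 0.5 -0.6]
 [-1.1 -1. ]
 [-1.  -0.3]
 [-0.4 -1.8]
 [ 0.3 -0.2]
 [ 0.5 -0.2]
 [ 0.6  0.8]
 [ 0.1  1.2]]
R [ 0.5804 -0.187  -0.0952] -5.4574086674690845
[[ 0.2  0.7]
 [ 0.3  0.3]
 [ 1.4  0. ]
 [-0.2 -1.1]
 [-0.8  0.3]
 [-0.7 -0.3]
 [ 0.2  0.5]
 [-0.1  0.2]
 [ 0.5  1.1]
 [-0.4  1.6]]
line centre [[ 0.7014  0.5208  0.    ]
 [ 0.7105  0.2699  0.    ]
 [ 0.7257 -0.0216  0.    ]
 [ 0.7399 -0.3588  0.    ]]
glue [[0.5757 0.0096 0.13  ]] spool [[ 0.5587 -0.3477  0.056 ]] brush [[0.6204 0.3531 0.01  ]
 [0.4651 0.4469 0.01  ]]
third [[ 0.6032 -0.3418  0.09  ]
 [ 0.7456 -0.3505  0.09  ]
 [ 0.6166 -0.5279  0.09  ]]
```

```bash
cat >> h.py <<'E'
def go(x,y,z,yawdeg):
    s=ctrl.sense(); R=np.array(s['tool_rot']); d=R.T@(np.array([x,y,z])-s['ee_pos'])
    yaw=np.degrees(np.arctan2(R[1,2],R[0,2])); turn=-np.radians((yawdeg-yaw+180)%360-180)
    print('t',round(s['clock'],2),'pos',s['ee_pos'].round(4),'yaw',round(yaw,2),'F',s['force'].round(1),'w',round(s['grip_width'],4),'J',s['joint_positions'].round(0),'\n shift',d.round(4),'turn',round(turn,4))
E
python3 -c "
from h import *
go(.5,-.35,.24,-6.1)"
```

```text
t 0.1 pos [ 0.2098 -0.6148  0.2385] yaw 18.84 F [ 0.2 -0.9 -0.5] w 0.0857 J [65. 19.  2. 84. -1. 77. -3.] 
 shift [-0.1569 -0.0013  0.3602] turn 0.4353
```

Emit:
servo_tool(motion=[[1, [-0.02, 0, 0.045], 0.055], [1, [-0.04, 0, 0.09], 0.11], [1, [-0.06, 0, 0.135], 0.165], [1, [-0.08, 0, 0.18], 0.22], [1, [-0.1, 0, 0.225], 0.275], [1, [-0.12, 0, 0.27], 0.33], [1, [-0.14, 0, 0.315], 0.385], [1, [-0.157, -0.001, 0.36], 0.435]], grip_force=30)

```text
clock: 0.9
ee_pos: [0.5008, -0.348, 0.2395]
tool_rot: [[-0.108, -0.001, 0.994], [-0.994, 0.002, -0.108], [-0.002, -1.0, -0.001]]
force: [1.3, -1.5, -0.1]
grip_width: 0.0003
```

```bash
python3 -c "
from h import *
go(.56,-.02,.25,-6.1); print(ctrl.tips_ahead)"
```

```text
t 0.9 pos [ 0.5008 -0.348   0.2395] yaw -6.2 F [ 1.3 -1.5 -0.1] w 0.0003 J [ 37.  15.  -8.  89.   2.  76. -67.] 
 shift [-0.3325 -0.01    0.0234] turn -0.0018
0.008
```

Emit:
servo_tool(motion=[[1, [-0.045, 0, 0.003], 0], [1, [-0.09, 0, 0.006], 0], [1, [-0.135, 0, 0.009], 0], [1, [-0.18, 0, 0.012], 0], [1, [-0.225, 0, 0.015], 0], [1, [-0.27, 0, 0.018], 0], [1, [-0.315, 0, 0.021], 0], [1, [-0.333, 0, 0.023], 0]])

```text
clock: 1.7
ee_pos: [0.5596, -0.0139, 0.2399]
tool_rot: [[-0.102, -0.001, 0.995], [-0.995, 0.003, -0.102], [-0.003, -1.0, -0.002]]
force: [-0.5, 0.3, 0.1]
grip_width: -0.0002
```

```bash
python3 -c "
from h import *
go(.545,.189,.15,-6.1)"
```

```text
t 1.7 pos [ 0.5596 -0.0139  0.2399] yaw -5.87 F [-0.5  0.3  0.1] w -0.0002 J [  16.   10.  -21.   96.    3.   75. -102.] 
 shift [-0.2     0.0906 -0.0351] turn 0.004
```

Emit:
servo_tool(motion=[[1, [-0.04, 0, -0.007], 0.004], [1, [-0.08, 0, -0.014], 0.004], [1, [-0.12, 0, -0.021], 0.004], [1, [-0.16, 0.02, -0.028], 0.004], [1, [-0.19, 0.045, -0.035], 0.004], [1, [-0.2, 0.065, -0.035], 0.004], [1, [-0.2, 0.085, -0.035], 0.004], [1, [-0.2, 0.09, -0.035], 0.004]])

```text
clock: 2.5
ee_pos: [0.5436, 0.1887, 0.148]
tool_rot: [[-0.105, -0.005, 0.994], [-0.994, 0.002, -0.105], [-0.002, -1.0, -0.005]]
force: [-0.3, -1.1, -0.6]
grip_width: -0.0002
```

```bash
python3 -c "
from h import *
go(.545,.189,.090,-6.1)
for n in ('top','side'):
  c=snap(n,n+'1.png'); cv2.imwrite('pics/%s1z.png'%n, cv2.resize(c['pixels'][100:290,90:300],None,fx=3,fy=3,interpolation=cv2.INTER_CUBIC))
"
```

```text
t 2.5 pos [0.5436 0.1887 0.148 ] yaw -6.05 F [-0.3 -1.1 -0.6] w -0.0002 J [   0.   17.  -28.  100.    8.   66. -126.] 
 shift [-0.0003  0.058   0.0017] turn 0.0009
```

View pics/side1z.png

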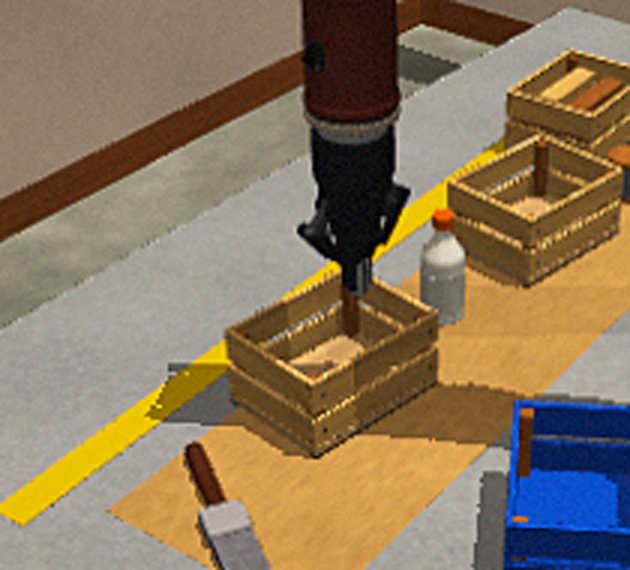

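View pics/top1z.png

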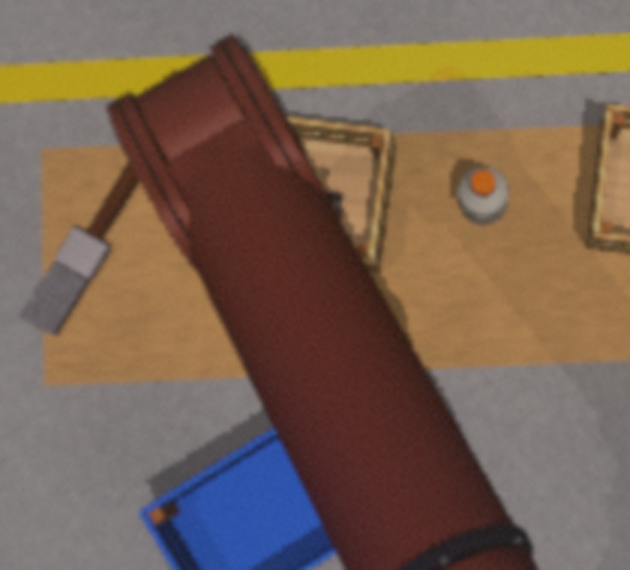

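Emit:
servo_tool(motion=[[1, [0, 0.015, 0.002], 0], [1, [0, 0.03, 0.002], 0], [1, [0, 0.045, 0.002], 0], [1, [0, 0.058, 0.002], 0], [1, [0, 0.059, 0.002], 0], [1, [0, 0.059, 0.002], 0], [1, [0, 0.059, 0.002], 0], [1, [0, 0.059, 0.002], 0]])

```text
clock: 3.4
ee_pos: [0.5469, 0.1885, 0.0916]
tool_rot: [[-0.107, -0.002, 0.994], [-0.994, 0.003, -0.107], [-0.003, -1.0, -0.002]]
force: [0.5, 0.4, 0.1]
grip_width: -0.0002
```

```bash
python3 -c "
from h import *
go(.545,.189,.089,-6.1)
for n in ('side',):
  c=snap(n,n+'2.png'); cv2.imwrite('pics/%s2z.png'%n, cv2.resize(c['pixels'][150:280,140:270],None,fx=4,fy=4,interpolation=cv2.INTER_CUBIC))
"
```

```text
t 3.4 pos [0.5469 0.1885 0.0916] yaw -6.12 F [0.5 0.4 0.1] w -0.0002 J [  -0.   20.  -28.  102.   10.   60. -128.] 
 shift [-0.0002  0.0026 -0.002 ] turn -0.0004
```

View pics/side2z.png

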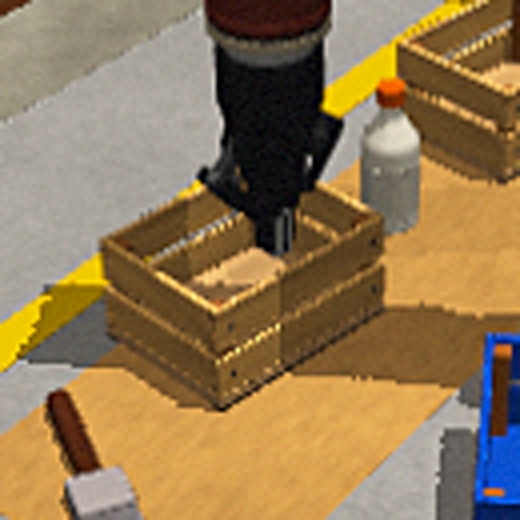

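Emit:
servo_tool(motion=[[1, [0, 0.003, -0.006], 0], [1, [0, 0.004, -0.011], 0], [1, [0, 0.004, -0.015], 0], [1, [0, 0.004, -0.018], 0], [1, [0, 0.004, -0.021], 0], [1, [0, 0.004, -0.024], 0], [1, [0, 0.004, -0.027], 0], [1, [0, 0.004, -0.031], 0]])

```text
clock: 4.25
ee_pos: [0.5162, 0.1918, 0.0878]
tool_rot: [[-0.107, -0.001, 0.994], [-0.994, 0.003, -0.107], [-0.003, -1.0, -0.001]]
force: [2.8, -0.6, 0.9]
grip_width: 0.0002
```

```bash
cat > tip.py <<'E'
from h import *
import sys
piv=np.array([float(v) for v in sys.argv[1:3]]); yaw=float(sys.argv[3]); tag=sys.argv[4]; box=[int(v) for v in sys.argv[5:9]]
h=.080; e=np.array([np.cos(np.radians(yaw)),np.sin(np.radians(yaw))])
s=ctrl.sense(); R=np.array(s['tool_rot']); r=(s['ee_pos'][:2]-piv)@e; z=s['ee_pos'][2]
print('clock',s['clock'],'rel x',r.round(4),'z',z.round(4),'F',s['force'].round(1),'yaw',np.degrees(np.arctan2(R[1,2],R[0,2])).round(2))
for th in range(0,58,3):
    c,q=np.cos(np.radians(th)),np.sin(np.radians(th)); x=.006*c-h*q+.011; zz=.006*q+h*c+.008
    print(th,'y',(z-zz).round(4),'z',(x-r).round(4))
for n in ('side','top'):
  c=snap(n,n+tag+'.png')
  if n=='side': cv2.imwrite('pics/%s%sz.png'%(n,tag), cv2.resize(c['pixels'][box[0]:box[1],box[2]:box[3]],None,fx=4,fy=4,interpolation=cv2.INTER_CUBIC))
E
python3 tip.py .5131 .1926 -6.1 3 140 280 130 280
```

```text
clock 4.25 rel x 0.0032 z 0.0878 F [ 2.8 -0.6  0.9] yaw -6.14
0 y -0.0002 z 0.0138
3 y -0.0004 z 0.0096
6 y -0.0004 z 0.0054
9 y -0.0001 z 0.0012
12 y 0.0003 z -0.003
15 y 0.001 z -0.0071
18 y 0.0019 z -0.0112
21 y 0.003 z -0.0153
24 y 0.0043 z -0.0193
27 y 0.0058 z -0.0232
30 y 0.0075 z -0.027
33 y 0.0094 z -0.0307
36 y 0.0116 z -0.0344
39 y 0.0139 z -0.0379
42 y 0.0163 z -0.0413
45 y 0.019 z -0.0445
48 y 0.0218 z -0.0476
51 y 0.0248 z -0.0506
54 y 0.0279 z -0.0534
57 y 0.0312 z -0.056
```

View pics/side3z.png

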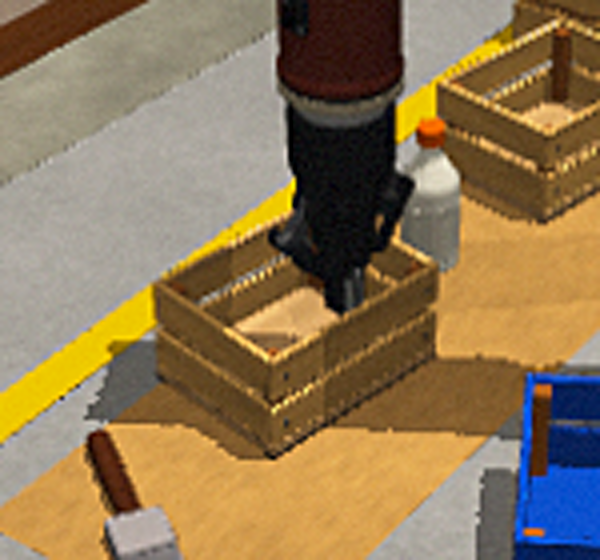

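Emit:
servo_tool(motion=[[1, [0, 0, -0.003], 0], [1, [0, 0.001, -0.006], 0], [1, [0, 0.001, -0.01], 0], [1, [0, 0.002, -0.013], 0], [1, [0, 0.003, -0.016], 0], [1, [0, 0.004, -0.019], 0], [1, [0, 0.005, -0.022], 0], [1, [0, 0.006, -0.025], 0]])

```text
clock: 5.15
ee_pos: [0.4906, 0.1946, 0.0818]
tool_rot: [[-0.106, -0.002, 0.994], [-0.994, 0.003, -0.106], [-0.003, -1.0, -0.002]]
force: [1.8, 0.4, 2.7]
grip_width: -0.0003
```

```bash
python3 tip.py .5131 .1926 -6.1 4 140 280 130 280
```

```text
clock 5.15 rel x -0.0226 z 0.0818 F [1.8 0.4 2.7] yaw -6.1
0 y -0.0062 z 0.0396
3 y -0.0064 z 0.0354
6 y -0.0064 z 0.0312
9 y -0.0062 z 0.027
12 y -0.0057 z 0.0228
15 y -0.0051 z 0.0187
18 y -0.0042 z 0.0146
21 y -0.0031 z 0.0105
24 y -0.0018 z 0.0066
27 y -0.0002 z 0.0026
30 y 0.0015 z -0.0012
33 y 0.0034 z -0.0049
36 y 0.0055 z -0.0086
39 y 0.0078 z -0.0121
42 y 0.0103 z -0.0155
45 y 0.0129 z -0.0187
48 y 0.0158 z -0.0218
51 y 0.0187 z -0.0248
54 y 0.0219 z -0.0276
57 y 0.0252 z -0.0302
```

View pics/side4z.png

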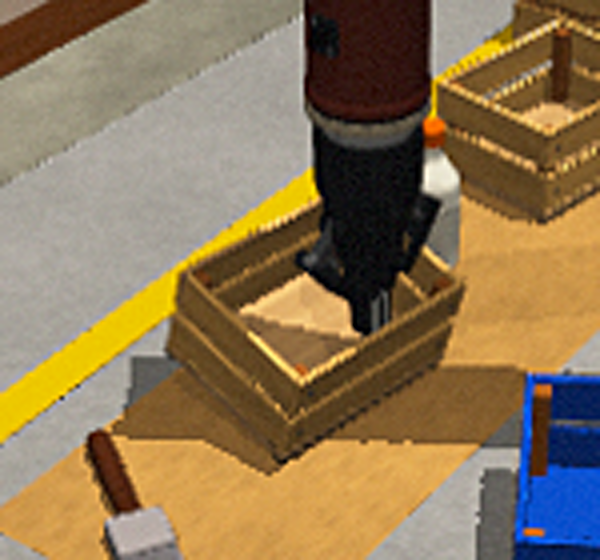

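Emit:
servo_tool(motion=[[1, [0, 0.001, -0.003], 0], [1, [0, 0.003, -0.006], 0], [1, [0, 0.005, -0.009], 0], [1, [0, 0.006, -0.0115], 0], [1, [0, 0.008, -0.014], 0], [1, [0, 0.01, -0.0165], 0], [1, [0, 0.012, -0.019], 0], [1, [0, 0.014, -0.021], 0]])

```text
clock: 6.05
ee_pos: [0.469, 0.1969, 0.0674]
tool_rot: [[-0.106, -0.003, 0.994], [-0.994, 0.003, -0.106], [-0.002, -1.0, -0.003]]
force: [0.7, 0.9, 2.3]
grip_width: 0.0001
```

```bash
python3 tip.py .5131 .1926 -6.1 5 140 280 130 280
```

```text
clock 6.05 rel x -0.0443 z 0.0674 F [0.7 0.9 2.3] yaw -6.08
0 y -0.0206 z 0.0613
3 y -0.0208 z 0.0572
6 y -0.0208 z 0.053
9 y -0.0205 z 0.0488
12 y -0.0201 z 0.0446
15 y -0.0194 z 0.0404
18 y -0.0185 z 0.0363
21 y -0.0174 z 0.0323
24 y -0.0161 z 0.0283
27 y -0.0146 z 0.0244
30 y -0.0129 z 0.0205
33 y -0.011 z 0.0168
36 y -0.0088 z 0.0132
39 y -0.0065 z 0.0097
42 y -0.0041 z 0.0063
45 y -0.0014 z 0.003
48 y 0.0014 z -0.0001
51 y 0.0044 z -0.0031
54 y 0.0075 z -0.0058
57 y 0.0108 z -0.0085
```

View pics/side5z.png

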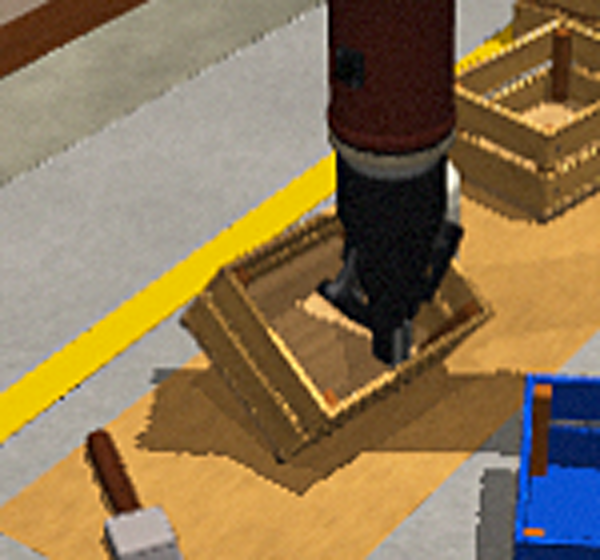

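```bash
cat > tilt.py <<'E'
from h import *
from scipy.optimize import least_squares
def tilt(fn,zoom,off,pts,p0):
    c=load(fn); uv={k:np.array(v)/zoom+off-.4 for k,v in pts.items()}
    B={'nl':(0,.085,.09),'fl':(.13,.085,.09),'nr':(0,-.085,.09),'fr':(.13,-.085,.09),'nlb':(0,.085,0),'flb':(.13,.085,0),'nrb':(0,-.085,0)}
    K=list(uv)
    P=np.array([B[k] for k in K]); U=np.array([uv[k] for k in K])
    def f(p):
        ct,st=np.cos(p[3]),np.sin(p[3]); x=P[:,0]*ct-P[:,2]*st; z=P[:,0]*st+P[:,2]*ct; y=P[:,1]
        cy,sy=np.cos(p[2]),np.sin(p[2]); w=np.c_[p[0]+x*cy-y*sy,p[1]+x*sy+y*cy,z]
        return (proj(c,w)-U).ravel()
    r=least_squares(f,p0); print('pivot',r.x[:2].round(4),'yaw,tilt deg',np.degrees(r.x[2:]).round(1),'res',np.abs(r.fun).max().round(1))
E
python3 - <<'E'
from tilt import *
tilt('side4.png',4,[130,140],dict(nl=(303,380),fl=(178,275),nr=(462,280),nlb=(275,470),flb=(172,352)),[.513,.19,-.1,.4])
tilt('side5.png',4,[130,140],dict(nl=(333,418),fl=(222,268),nr=(490,310),nlb=(285,460),flb=(185,318)),[.513,.19,-.1,.7])
E
```

```text
pivot [0.4931 0.1955] yaw,tilt deg [-7.2 14.3] res 1.7
pivot [0.4959 0.1929] yaw,tilt deg [-5.6 36.4] res 1.6
```

```bash
python3 -c "
import cv2
a=cv2.imread('pics/top5.png'); cv2.imwrite('pics/top5z.png',cv2.resize(a[100:300,90:360],None,fx=2.9,fy=2.9,interpolation=cv2.INTER_CUBIC))"
```

```text
(no output)
```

View pics/top5z.png

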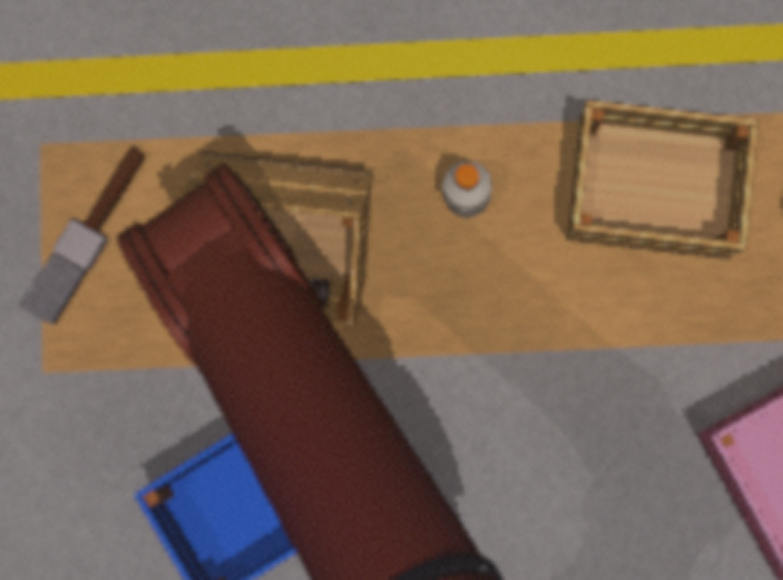

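View pics/side5.png

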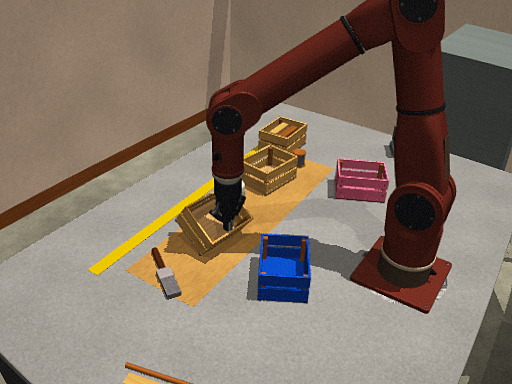

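```bash
python3 -c "
import cv2
a=cv2.imread('pics/top5.png')[140:225,160:230]; a=cv2.resize(a,None,fx=7,fy=7,interpolation=cv2.INTER_CUBIC)
cv2.imwrite('pics/top5y.png',a)
b=cv2.imread('pics/side5.png')[185:265,170:260]; cv2.imwrite('pics/side5y.png',cv2.resize(b,None,fx=7,fy=7,interpolation=cv2.INTER_CUBIC))"
```

```text
(no output)
```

View pics/top5y.png

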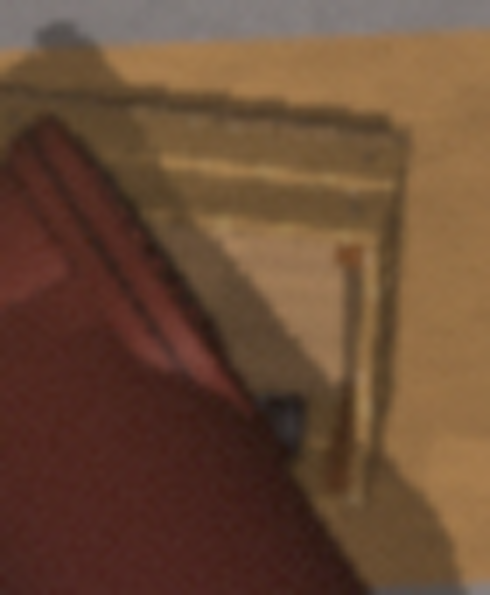

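View pics/side5y.png

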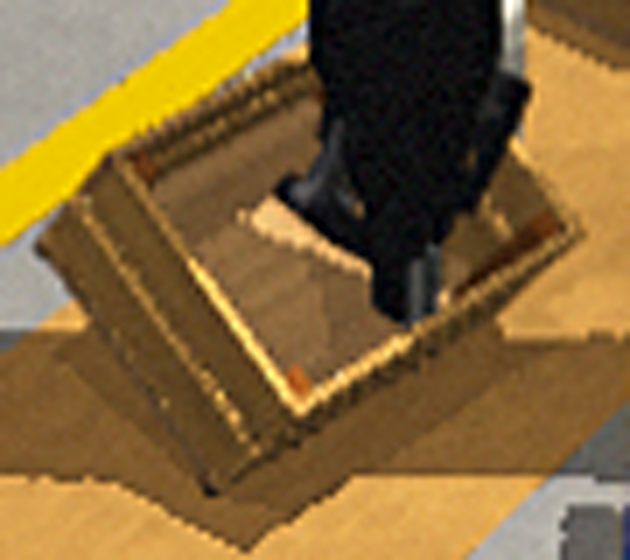

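```bash
cat > tilt2.py <<'E'
from h import *
from scipy.optimize import least_squares
B={'nl':(0,.085,.09),'fl':(.13,.085,.09),'nr':(0,-.085,.09),'fr':(.13,-.085,.09),'nlb':(0,.085,0),'flb':(.13,.085,0),'nrb':(0,-.085,0),'frb':(.13,-.085,0)}
def world(p,P):
    ct,st=np.cos(p[3]),np.sin(p[3]); x=P[:,0]*ct-P[:,2]*st; z=P[:,0]*st+P[:,2]*ct; y=P[:,1]
    cy,sy=np.cos(p[2]),np.sin(p[2]); return np.c_[p[0]+x*cy-y*sy,p[1]+x*sy+y*cy,z]
def tilt2(views,p0):
    # views: list of (fn, zoom, off, pts)
    V=[(load(fn),np.array([B[k] for k in pts]),np.array([np.array(v)/zm+off-.43 for v in pts.values()])) for fn,zm,off,pts in views]
    f=lambda p:np.concatenate([(proj(c,world(p,P))-U).ravel() for c,P,U in V])
    r=least_squares(f,p0); print('pivot',r.x[:2].round(4),'yaw,tilt deg',np.degrees(r.x[2:]).round(1)); print(r.fun.reshape(-1,2).round(1).tolist()); return r.x
E
python3 - <<'E'
from tilt2 import *
S=('side5.png',7,[170,185],dict(nl=(300,415),fl=(112,158),nr=(580,232),nlb=(212,492),flb=(42,242)))
T=('top5.png',7,[160,140],dict(frb=(405,128),fr=(372,237),nr=(360,503)))
tilt2([S],[.5,.19,-.1,.7]); x=tilt2([S,T],[.5,.19,-.1,.7])
e=np.array([np.cos(x[2]),np.sin(x[2])]); r=(np.array([.469,.1969])-x[:2])@e; t=x[3]
for hw in (0.,.008,.011,.0135):
  a,b=r-hw,.0594; print(hw,'crate x',a*np.cos(t)+b*np.sin(t),'crate z',-a*np.sin(t)+b*np.cos(t))
E
```

```text
pivot [0.4958 0.1942] yaw,tilt deg [-6.1 37. ]
[[0.3, 0.4], [-0.2, -1.3], [1.1, -0.2], [0.1, 0.7], [-1.4, -0.1]]
pivot [0.4972 0.197 ] yaw,tilt deg [-5.2 37.9]
[[0.2, 1.2], [-0.5, -0.6], [0.3, 0.2], [-0.5, 1.2], [-2.3, 0.3], [0.2, -0.1], [1.2, -0.1], [1.7, 1.3]]
0.0 crate x 0.014325625947764816 crate z 0.06410900223373592
0.008 crate x 0.008010749841702237 crate z 0.06902045209758262
0.011 crate x 0.005642671301928765 crate z 0.07086224579652514
0.0135 crate x 0.0036692725187842112 crate z 0.07239707387897724
```

Emit:
servo_tool(motion=[[1, [0, 0.0015, -0.002], 0], [1, [0, 0.003, -0.004], 0], [1, [0, 0.0045, -0.006], 0], [1, [0, 0.006, -0.0075], 0], [1, [0, 0.0075, -0.009], 0], [1, [0, 0.009, -0.011], 0], [1, [0, 0.0105, -0.0125], 0], [1, [0, 0.0105, -0.0125], 0]])

```text
clock: 6.95
ee_pos: [0.456, 0.1981, 0.0565]
tool_rot: [[-0.106, -0.003, 0.994], [-0.994, 0.002, -0.106], [-0.002, -1.0, -0.004]]
force: [0.7, 0.4, 0.9]
grip_width: -0.0
```

```bash
python3 tip.py .497 .197 -5.5 6 140 280 130 280; python3 -c "
import cv2
a=cv2.imread('pics/top6.png')[140:225,160:230]; a=cv2.resize(a,None,fx=7,fy=7,interpolation=cv2.INTER_CUBIC)
cv2.imwrite('pics/top6y.png',a)
b=cv2.imread('pics/side6.png')[185:265,170:260]; cv2.imwrite('pics/side6y.png',cv2.resize(b,None,fx=7,fy=7,interpolation=cv2.INTER_CUBIC))"
```

```text
clock 6.95 rel x -0.0409 z 0.0565 F [0.7 0.4 0.9] yaw -6.07
0 y -0.0315 z 0.0579
3 y -0.0317 z 0.0537
6 y -0.0317 z 0.0495
9 y -0.0315 z 0.0454
12 y -0.031 z 0.0412
15 y -0.0303 z 0.037
18 y -0.0295 z 0.0329
21 y -0.0284 z 0.0289
24 y -0.027 z 0.0249
27 y -0.0255 z 0.021
30 y -0.0238 z 0.0171
33 y -0.0219 z 0.0134
36 y -0.0198 z 0.0098
39 y -0.0175 z 0.0063
42 y -0.015 z 0.0029
45 y -0.0123 z -0.0004
48 y -0.0095 z -0.0035
51 y -0.0065 z -0.0065
54 y -0.0034 z -0.0092
57 y -0.0001 z -0.0119
```

View pics/top6y.png

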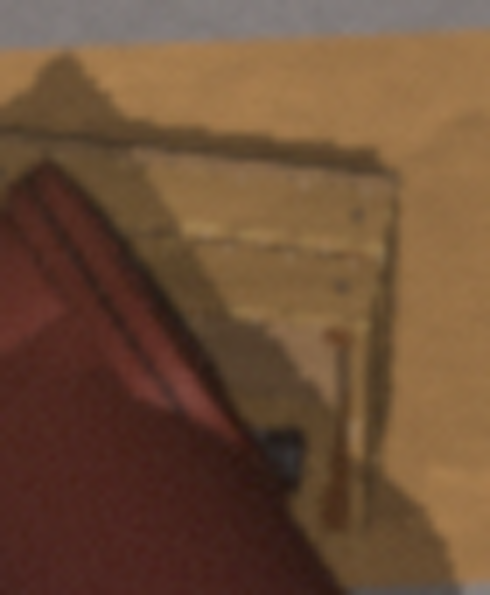

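View pics/side6y.png

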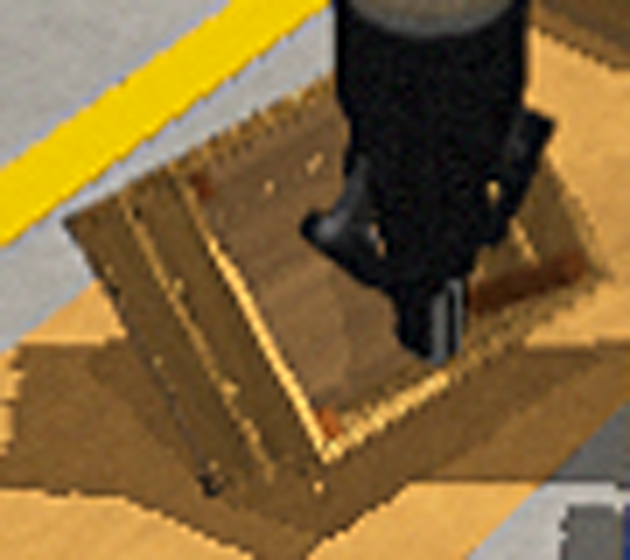

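Run:
```python
from tilt2 import *
S=('side6.png',7,[170,185],dict(nl=(327,462),fl=(170,168),nr=(600,275),nlb=(210,490),flb=(68,220)))
T=('top6.png',7,[160,140],dict(frb=(398,172),fr=(362,318),nr=(368,530)))
tilt2([S],[.5,.19,-.1,.7]); x=tilt2([S,T],[.5,.19,-.1,.7])
```

```text
pivot [0.4994 0.1939] yaw,tilt deg [-5.7 51.2]
[[0.1, 0.2], [0.3, 0.1], [1.3, -0.5], [-0.3, 0.6], [-1.3, -0.7]]
pivot [0.5003 0.1962] yaw,tilt deg [-5.  51.7]
[[-0.0, 0.7], [-0.0, 0.7], [0.6, -0.3], [-0.8, 1.0], [-1.9, -0.2], [0.1, -1.3], [1.5, 0.4], [0.8, 1.8]]
```

Emit:
servo_tool(motion=[[1, [0, 0.001, -0.001], 0], [1, [0, 0.001, -0.001], 0], [1, [0, 0.001, -0.001], 0], [1, [0, 0.001, -0.001], 0], [1, [0, 0.001, -0.001], 0], [1, [0, 0.001, -0.001], 0], [1, [0, 0.001, -0.001], 0], [1, [0, 0.001, -0.001], 0]])

```text
clock: 7.85
ee_pos: [0.4553, 0.1982, 0.0557]
tool_rot: [[-0.106, -0.003, 0.994], [-0.994, 0.002, -0.106], [-0.002, -1.0, -0.003]]
force: [0.5, 0.1, 1.1]
grip_width: -0.0002
```

Run:
```python
from h import *
print(ctrl.sense()['ee_pos'],ctrl.sense()['force'])
for n in ('side','top'):
    c=snap(n,n+'7.png'); print(np.array(c['camera_from_world'])[:3,3])
    a=c['pixels']; b=load(n+'0.png')['pixels']
    for nm,i in(('0',b),('7',a)):
        h=cv2.cvtColor(i,cv2.COLOR_BGR2HSV); m=((h[...,0]<8)|(h[...,0]>172))&(h[...,1]>150)&(h[...,2]>60)
        k,l,st,_=cv2.connectedComponentsWithStats(m.astype(np.uint8)); print(n,nm,st[1:][st[1:,4]>3].tolist())
```

```text
[0.45525033 0.19821165 0.05570475] [0.52219171 0.14520036 1.09168291]
[ 0.42561546 -0.21398413 -1.30929752]
side 0 [[426, 0, 7, 6, 22], [441, 0, 3, 2, 5], [451, 0, 27, 6, 88], [479, 0, 4, 8, 21], [484, 0, 4, 7, 16], [446, 2, 3, 4, 6], [440, 5, 4, 9, 12], [478, 9, 3, 6, 7], [444, 12, 4, 5, 8], [445, 20, 2, 3, 4], [446, 23, 29, 84, 1396], [478, 24, 2, 4, 5], [476, 28, 2, 3, 4], [400, 111, 68, 103, 2617], [342, 160, 11, 8, 35], [351, 160, 11, 8, 24], [363, 161, 16, 9, 38], [375, 162, 7, 4, 15], [359, 166, 11, 3, 17], [383, 169, 3, 3, 4], [343, 170, 19, 12, 64], [408, 171, 3, 4, 7], [336, 173, 3, 4, 8], [363, 172, 2, 3, 4], [360, 172, 10, 15, 34], [370, 173, 3, 5, 8], [373, 173, 5, 3, 10], [338, 177, 3, 5, 6], [356, 177, 9, 12, 22], [344, 178, 3, 4, 7], [367, 178, 3, 3, 4], [336, 181, 5, 6, 14], [369, 180, 12, 9, 35], [382, 181, 6, 5, 12], [400, 181, 1, 4, 4], [346, 183, 4, 4, 8], [380, 185, 7, 4, 12], [343, 186, 22, 15, 77], [348, 188, 5, 4, 10], [366, 188, 4, 8, 8], [373, 188, 8, 14, 31], [372, 190, 2, 3, 4], [382, 190, 4, 5, 12], [369, 193, 4, 8, 13], [337, 194, 4, 2, 5], [337, 195, 9
[... 2041 characters left out ...]
180, 5, 5, 9], [144, 182, 52, 47, 526], [180, 184, 6, 7, 17], [152, 194, 6, 8, 16], [192, 201, 2, 3, 5], [188, 211, 3, 3, 5], [160, 214, 2, 3, 4], [163, 215, 5, 3, 11], [161, 218, 3, 3, 4], [175, 218, 3, 6, 9], [195, 221, 3, 4, 6], [197, 225, 5, 5, 6], [190, 229, 2, 5, 6], [194, 233, 5, 3, 8], [187, 237, 3, 4, 5], [196, 236, 3, 3, 4], [247, 340, 3, 3, 4], [251, 341, 3, 4, 5], [243, 347, 6, 5, 8], [255, 346, 6, 3, 9], [234, 348, 39, 36, 377], [262, 348, 4, 3, 5], [257, 350, 6, 2, 6], [233, 353, 2, 5, 5], [237, 352, 4, 3, 5], [241, 355, 3, 4, 4], [227, 359, 2, 4, 4], [241, 361, 3, 2, 4], [236, 366, 2, 4, 5], [268, 366, 3, 5, 6], [269, 375, 7, 4, 10], [258, 378, 18, 6, 34], [277, 381, 3, 3, 4]]
```

View pics/side7.png

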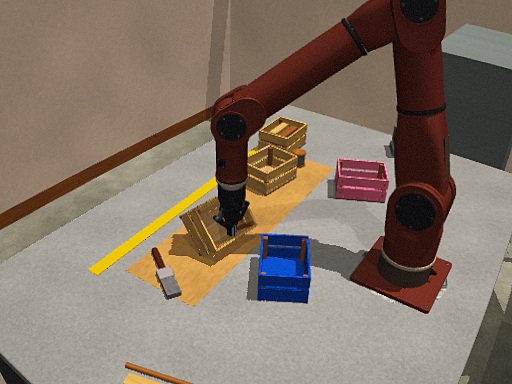

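View pics/top7.png

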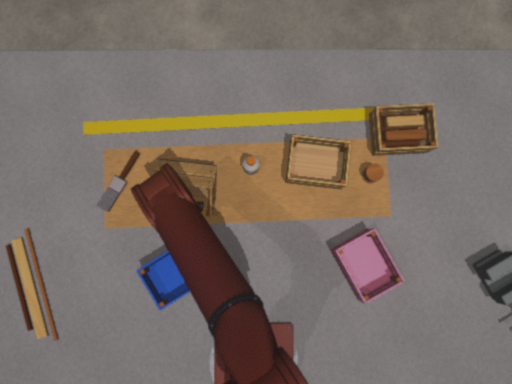

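Emit:
servo_tool(motion=[[1, [0, -0.003, 0.003], 0], [1, [0, -0.005, 0.006], 0], [1, [0, -0.007, 0.009], 0], [1, [0, -0.0095, 0.012], 0], [1, [0, -0.012, 0.0155], 0], [1, [0, -0.0145, 0.019], 0], [1, [0, -0.016, 0.0225], 0], [1, [0, -0.0175, 0.026], 0]])

```text
clock: 8.75
ee_pos: [0.4817, 0.1953, 0.0733]
tool_rot: [[-0.106, -0.003, 0.994], [-0.994, 0.002, -0.106], [-0.002, -1.0, -0.003]]
force: [2.8, -1.5, 0.3]
grip_width: 0.0
```

```bash
python3 tip.py .4995 .1945 -6 8 140 280 130 280|head -1
```

```text
clock 8.75 rel x -0.0178 z 0.0733 F [ 2.8 -1.5  0.3] yaw -6.08
```

View pics/side8z.png

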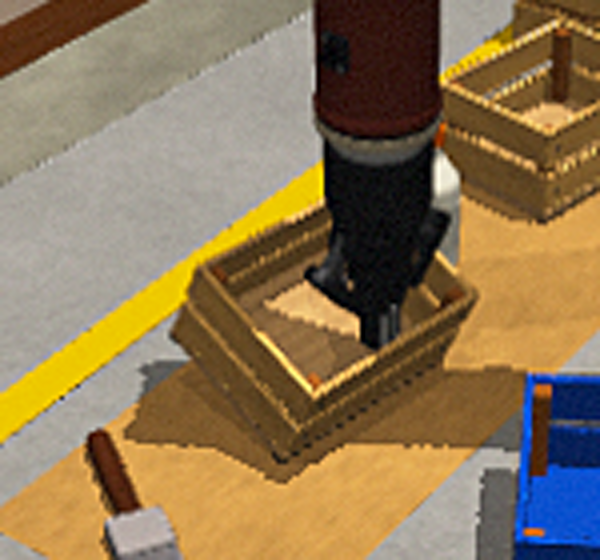

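Emit:
servo_tool(motion=[[1, [0, -0.002, 0.004], 0], [1, [0, -0.003, 0.008], 0], [1, [0, -0.0045, 0.012], 0], [1, [0, -0.0055, 0.016], 0], [1, [0, -0.006, 0.02], 0], [1, [0, -0.0065, 0.024], 0], [1, [0, -0.007, 0.028], 0], [1, [0, -0.007, 0.032], 0]])

```text
clock: 9.65
ee_pos: [0.5139, 0.1919, 0.0803]
tool_rot: [[-0.106, -0.003, 0.994], [-0.994, 0.003, -0.106], [-0.002, -1.0, -0.003]]
force: [0.1, 0.0, -0.3]
grip_width: -0.0002
```

Emit:
servo_tool(motion=[[1, [0, 0, 0.004], 0], [1, [0, 0, 0.008], 0], [1, [0, -0.002, 0.012], 0], [1, [0, -0.004, 0.017], 0], [1, [0, -0.015, 0.022], 0], [1, [0, -0.035, 0.025], 0], [1, [0, -0.065, 0.025], 0], [1, [0, -0.1, 0.025], 0]])

```text
clock: 10.45
ee_pos: [0.5389, 0.1888, 0.1814]
tool_rot: [[-0.106, -0.004, 0.994], [-0.994, 0.002, -0.106], [-0.002, -1.0, -0.004]]
force: [0.6, 0.7, 0.1]
grip_width: -0.0002
```

```bash
python3 tip.py .4995 .1945 -6 9 140 280 130 280|head -1
```

```text
clock 10.45 rel x 0.0398 z 0.1814 F [0.6 0.7 0.1] yaw -6.09
```

View pics/side9z.png

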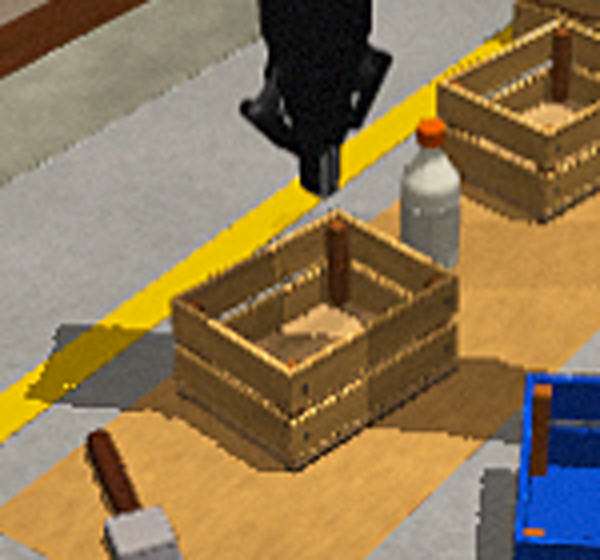

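```bash
python3 -c "
from h import *
go(.5495,-.184,.22,-5.5)"
```

```text
t 10.55 pos [0.5417 0.1902 0.1861] yaw -6.09 F [0.7 0.3 0.6] w 0.0002 J [   1.   14.  -29.   98.    7.   69. -126.] 
 shift [ 0.3711 -0.0358  0.0476] turn -0.0104
```

Emit:
servo_tool(motion=[[1, [0.04, -0.02, 0.005], -0.01], [1, [0.085, -0.03, 0.01], -0.01], [1, [0.13, -0.03, 0.016], -0.01], [1, [0.175, -0.03, 0.022], -0.01], [1, [0.22, -0.03, 0.028], -0.01], [1, [0.265, -0.03, 0.034], -0.01], [1, [0.31, -0.03, 0.04], -0.01], [1, [0.35, -0.03, 0.045], -0.01]])

```text
clock: 11.35
ee_pos: [0.549, -0.1654, 0.2149]
tool_rot: [[-0.097, 0.006, 0.995], [-0.995, 0.004, -0.097], [-0.005, -1.0, 0.005]]
force: [0.7, 1.3, 0.4]
grip_width: 0.0001
```

```bash
python3 -c "
from h import *
go(.5495,-.184,.092,-5.5)"
```

```text
t 11.35 pos [ 0.549  -0.1654  0.2149] yaw -5.57 F [0.7 1.3 0.4] w 0.0001 J [ 26.  12. -15.  96.   3.  72. -86.] 
 shift [0.0191 0.1228 0.0017] turn -0.0012
```

Emit:
servo_tool(motion=[[1, [0.018, 0.02, 0.002], 0], [1, [0.019, 0.04, 0.002], 0], [1, [0.019, 0.06, 0.002], 0], [1, [0.019, 0.08, 0.002], 0], [1, [0.019, 0.1, 0.002], 0], [1, [0.019, 0.115, 0.002], 0], [1, [0.019, 0.123, 0.002], 0], [1, [0.019, 0.123, 0.002], 0]])

```text
clock: 12.15
ee_pos: [0.5494, -0.1838, 0.091]
tool_rot: [[-0.097, 0.004, 0.995], [-0.995, 0.005, -0.097], [-0.005, -1.0, 0.004]]
force: [0.4, -0.2, 0.0]
grip_width: 0.0001
```

```bash
python3 tip.py .5157 -.1808 -5.5 10 90 220 210 340|head -2
```

```text
clock 12.15 rel x 0.0338 z 0.091 F [ 0.4 -0.2  0. ] yaw -5.57
0 y 0.003 z -0.0168
```

View pics/side10z.png

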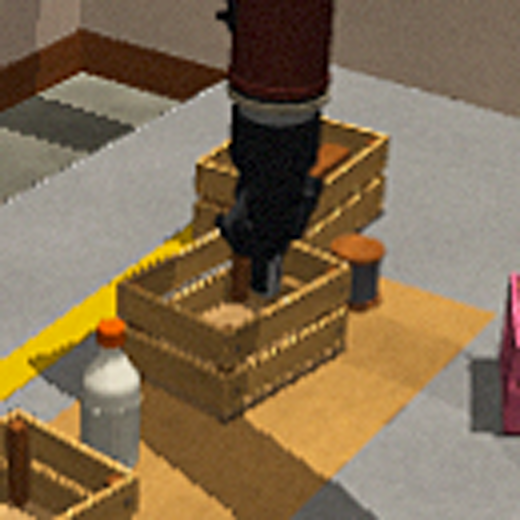

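Emit:
servo_tool(motion=[[1, [0, 0, -0.006], 0], [1, [0, 0, -0.011], 0], [1, [0, 0, -0.015], 0], [1, [0, 0, -0.0175], 0], [1, [0, 0, -0.02], 0], [1, [0, 0, -0.0225], 0], [1, [0, 0, -0.025], 0], [1, [0, 0, -0.028], 0]])

```text
clock: 13.05
ee_pos: [0.5225, -0.1812, 0.0926]
tool_rot: [[-0.097, 0.007, 0.995], [-0.995, 0.004, -0.097], [-0.005, -1.0, 0.007]]
force: [3.2, 1.3, 2.9]
grip_width: -0.0001
```

```bash
python3 tip.py .5157 -.1808 -5.5 11 90 220 210 340|head -2
```

```text
clock 13.05 rel x 0.0068 z 0.0926 F [3.2 1.3 2.9] yaw -5.56
0 y 0.0046 z 0.0102
```

View pics/side11z.png

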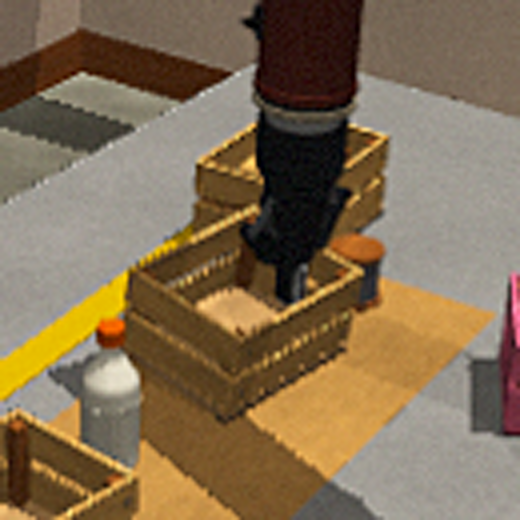

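Emit:
servo_tool(motion=[[1, [0, 0.001, -0.004], 0], [1, [0, 0.002, -0.009], 0], [1, [0, 0.0035, -0.014], 0], [1, [0, 0.005, -0.019], 0], [1, [0, 0.006, -0.0225], 0], [1, [0, 0.007, -0.026], 0], [1, [0, 0.0085, -0.0295], 0], [1, [0, 0.01, -0.0325], 0]])

```text
clock: 13.95
ee_pos: [0.4894, -0.1779, 0.0819]
tool_rot: [[-0.097, 0.006, 0.995], [-0.995, 0.004, -0.097], [-0.005, -1.0, 0.006]]
force: [0.9, 0.7, 1.0]
grip_width: 0.0001
```

```bash
python3 tip.py .5157 -.1808 -5.5 12 90 220 210 340|head -2
```

```text
clock 13.95 rel x -0.0265 z 0.0819 F [0.9 0.7 1. ] yaw -5.57
0 y -0.0061 z 0.0435
```

View pics/side12z.png

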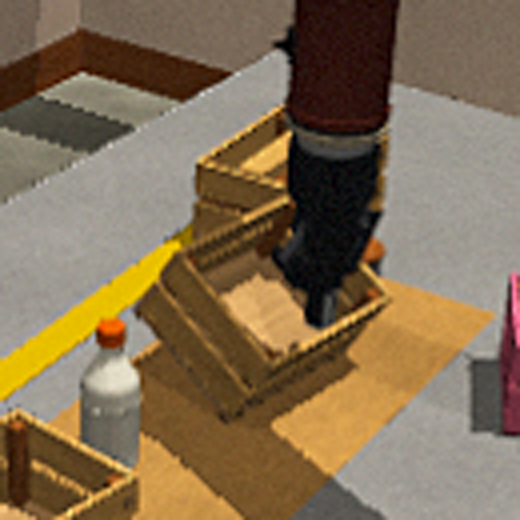

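Emit:
servo_tool(motion=[[1, [0, 0.002, -0.0035], 0], [1, [0, 0.004, -0.007], 0], [1, [0, 0.0065, -0.0105], 0], [1, [0, 0.0085, -0.013], 0], [1, [0, 0.0105, -0.0155], 0], [1, [0, 0.0125, -0.018], 0], [1, [0, 0.0145, -0.02], 0], [1, [0, 0.0165, -0.022], 0]])

```text
clock: 14.85
ee_pos: [0.467, -0.1758, 0.065]
tool_rot: [[-0.097, 0.005, 0.995], [-0.995, 0.005, -0.097], [-0.005, -1.0, 0.005]]
force: [0.4, -0.4, -0.3]
grip_width: 0.0003
```

```bash
python3 tip.py .5157 -.1808 -5.5 13 90 220 210 340|head -2; python3 -c "
import cv2
b=cv2.imread('pics/side13.png')[120:205,235:320]; cv2.imwrite('pics/side13y.png',cv2.resize(b,None,fx=7,fy=7,interpolation=cv2.INTER_CUBIC))"
```

```text
clock 14.85 rel x -0.049 z 0.065 F [ 0.4 -0.4 -0.3] yaw -5.58
0 y -0.023 z 0.066
```

View pics/side13y.png

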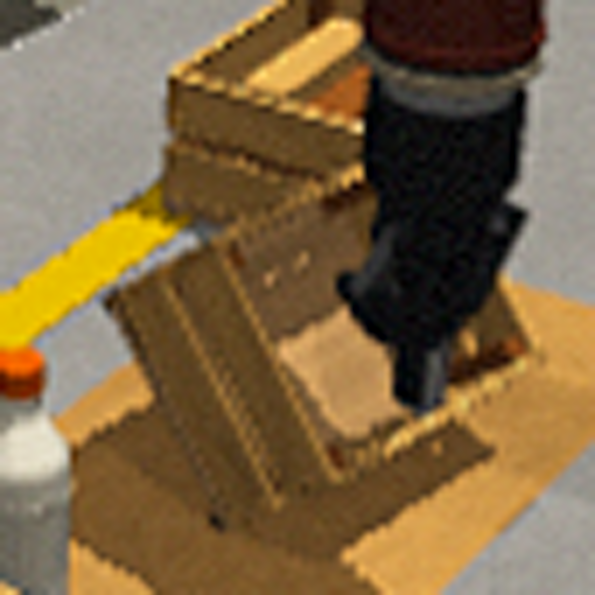

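View pics/top13.png

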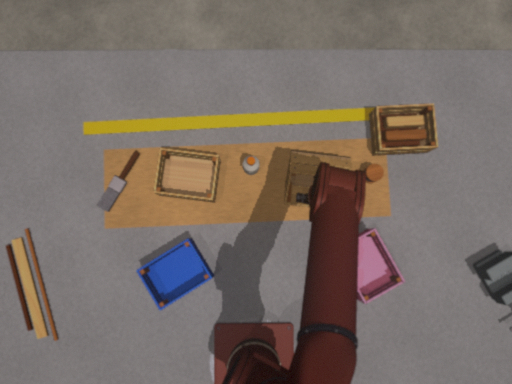

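Run:
```python
from tilt2 import *
S=('side13.png',7,[235,120],dict(nl=(340,478),fl=(215,232),nr=(538,355),nlb=(218,522),flb=(110,297)))
tilt2([S],[.5,-.19,-.1,.7])
```

```text
pivot [ 0.5217 -0.1882] yaw,tilt deg [-5.8 51.5]
[[0.0, 0.5], [0.2, 0.4], [0.9, -0.7], [0.3, 0.5], [-1.4, -1.1]]
```

Emit:
servo_tool(motion=[[1, [0, 0.001, -0.001], 0], [1, [0, 0.002, -0.002], 0], [1, [0, 0.002, -0.002], 0], [1, [0, 0.002, -0.002], 0], [1, [0, 0.002, -0.002], 0], [1, [0, 0.002, -0.002], 0], [1, [0, 0.002, -0.002], 0], [1, [0, 0.002, -0.002], 0]])

```text
clock: 15.75
ee_pos: [0.4648, -0.1756, 0.0629]
tool_rot: [[-0.097, 0.005, 0.995], [-0.995, 0.005, -0.097], [-0.005, -1.0, 0.004]]
force: [0.8, -1.4, 0.8]
grip_width: -0.0003
```

```bash
python3 tip.py .5157 -.1808 -5.5 14 90 220 210 340|head -2; python3 -c "
import cv2
b=cv2.imread('pics/side14.png')[120:205,235:320]; cv2.imwrite('pics/side14y.png',cv2.resize(b,None,fx=7,fy=7,interpolation=cv2.INTER_CUBIC))
b=cv2.imread('pics/top14.png')[120:230,250:400]; cv2.imwrite('pics/top14y.png',cv2.resize(b,None,fx=5,fy=5,interpolation=cv2.INTER_CUBIC))"
```

```text
clock 15.75 rel x -0.0511 z 0.0629 F [ 0.8 -1.4  0.8] yaw -5.59
0 y -0.0251 z 0.0681
```

View pics/side14y.png

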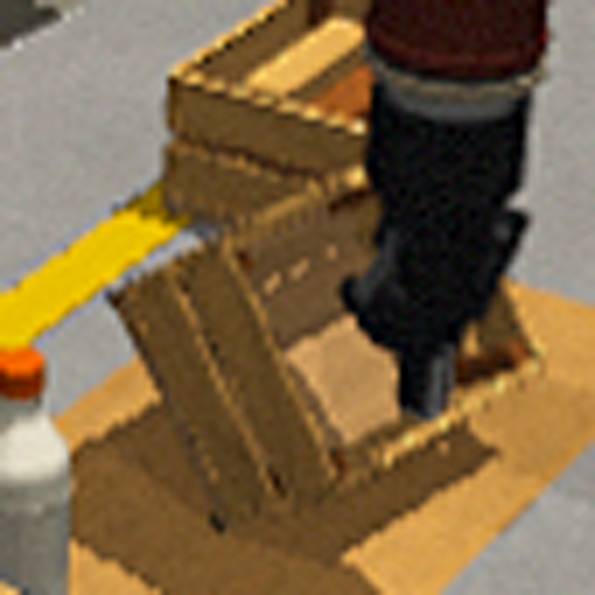

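View pics/top14y.png

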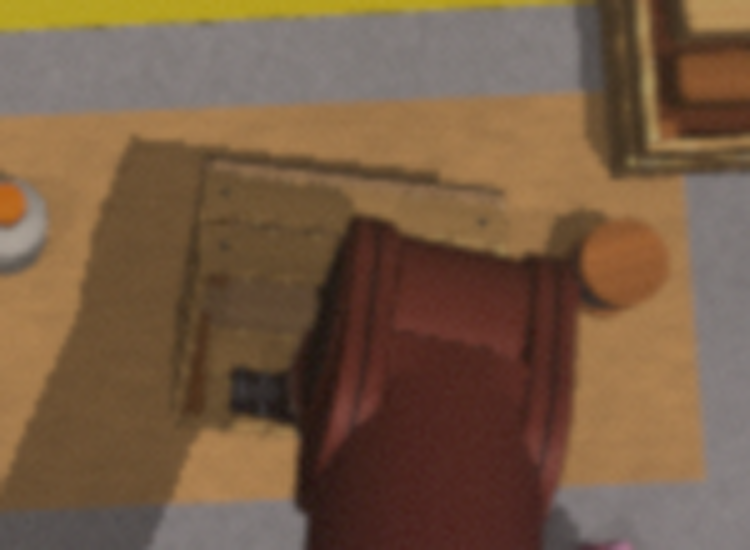

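Emit:
servo_tool(motion=[[1, [0, -0.002, 0.002], 0], [1, [0, -0.0045, 0.0045], 0], [1, [0, -0.0065, 0.007], 0], [1, [0, -0.009, 0.0095], 0], [1, [0, -0.0115, 0.0125], 0], [1, [0, -0.014, 0.016], 0], [1, [0, -0.0165, 0.0195], 0], [1, [0, -0.0185, 0.023], 0]])

```text
clock: 16.65
ee_pos: [0.4881, -0.1781, 0.0818]
tool_rot: [[-0.097, 0.005, 0.995], [-0.995, 0.004, -0.097], [-0.005, -1.0, 0.005]]
force: [2.5, -1.2, -0.1]
grip_width: -0.0001
```

Emit:
servo_tool(motion=[[1, [0, -0.0015, 0.004], 0], [1, [0, -0.003, 0.008], 0], [1, [0, -0.0045, 0.012], 0], [1, [0, -0.006, 0.016], 0], [1, [0, -0.007, 0.02], 0], [1, [0, -0.008, 0.024], 0], [1, [0, -0.009, 0.028], 0], [1, [0, -0.0095, 0.032], 0]])

```text
clock: 17.45
ee_pos: [0.5203, -0.1814, 0.0914]
tool_rot: [[-0.097, 0.005, 0.995], [-0.995, 0.004, -0.097], [-0.005, -1.0, 0.005]]
force: [2.8, -2.6, 0.1]
grip_width: -0.0
```

Emit:
servo_tool(motion=[[1, [0, 0, 0.004], 0], [1, [0, 0, 0.008], 0], [1, [0, 0, 0.012], 0], [1, [0, -0.001, 0.016], 0], [1, [0, -0.005, 0.022], 0], [1, [0, -0.03, 0.027], 0], [1, [0, -0.06, 0.03], 0], [1, [0, -0.1, 0.03], 0]])

```text
clock: 18.25
ee_pos: [0.5486, -0.1839, 0.191]
tool_rot: [[-0.097, 0.001, 0.995], [-0.995, 0.006, -0.097], [-0.006, -1.0, 0.0]]
force: [0.5, -0.8, -0.4]
grip_width: 0.0002
```

```bash
python3 tip.py .5157 -.1808 -5.5 15 90 220 210 340|head -1; python3 -c "
import cv2
b=cv2.imread('pics/top15.png')[110:230,140:400]; cv2.imwrite('pics/top15y.png',cv2.resize(b,None,fx=3,fy=3,interpolation=cv2.INTER_CUBIC))
b=cv2.imread('pics/side15.png')[130:260,140:330]; cv2.imwrite('pics/side15y.png',cv2.resize(b,None,fx=4,fy=4,interpolation=cv2.INTER_CUBIC))"
```

```text
clock 18.25 rel x 0.0331 z 0.191 F [ 0.5 -0.8 -0.4] yaw -5.56
```

View pics/side15y.png

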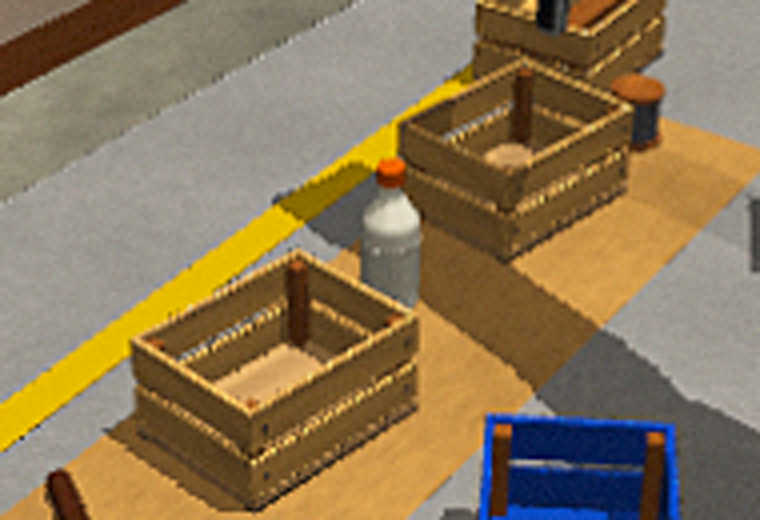

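View pics/top15y.png

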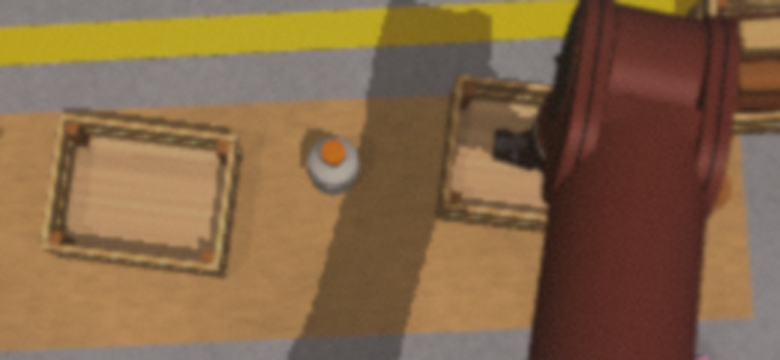

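Run:
```python
from tilt2 import *
S=('side15.png',4,[140,130],dict(fl=(132,343),fr=(297,250),nr=(418,318),nl=(252,410),nlb=(257,508),nrb=(415,405)))
T=('top15.png',3,[140,110],dict(fl=(62,112),fr=(240,130),nr=(222,275),nl=(43,250)))
x=tilt2([S,T],[.5,.19,-.1,.0]); print(x[:2]+.065*np.array([np.cos(x[2]),np.sin(x[2])]))
# color of edge lines at tilt: left top6/7 vs right top13/14
for fn in('top6','top7','top13','top14'):
    i=cv2.imread('pics/%s.png'%fn)
```

```text
pivot [0.4795 0.1966] yaw,tilt deg [-6.9 -0.5]
[[-1.0, -1.0], [-0.4, -0.6], [0.0, -1.4], [-0.3, 1.0], [-0.3, 1.5], [0.5, 1.0], [0.4, 0.9], [0.1, 1.7], [0.5, -1.5], [0.4, -0.1]]
[0.54404085 0.188813  ]
```

```bash
python3 -c "
from h import *
go(.5748,.1851,.2,-6.9)"
```

```text
t 18.35 pos [ 0.5521 -0.1849  0.197 ] yaw -5.57 F [0.4 0.6 0.5] w -0.0002 J [ 27.  13. -15.  97.   3.  70. -84.] 
 shift [-0.3705 -0.0018 -0.0133] turn 0.0232
```

Emit:
servo_tool(motion=[[1, [-0.045, 0, -0.002], 0.003], [1, [-0.09, 0, -0.004], 0.006], [1, [-0.135, 0, -0.006], 0.009], [1, [-0.18, 0, -0.008], 0.012], [1, [-0.225, 0, -0.01], 0.015], [1, [-0.27, 0, -0.011], 0.018], [1, [-0.315, 0, -0.012], 0.021], [1, [-0.36, 0, -0.013], 0.023]])

```text
clock: 19.15
ee_pos: [0.5735, 0.1765, 0.1979]
tool_rot: [[-0.12, 0.011, 0.993], [-0.993, 0.002, -0.12], [-0.003, -1.0, 0.01]]
force: [0.3, 0.1, -0.2]
grip_width: 0.0004
```

```bash
python3 -c "
from h import *
go(.5748,.1851,.09,-6.9)"
```

```text
t 19.15 pos [0.5735 0.1765 0.1979] yaw -6.9 F [ 0.3  0.1 -0.2] w 0.0004 J [   1.   16.  -27.   94.    8.   71. -124.] 
 shift [-0.0083  0.1079 -0.0009] turn 0.0
```

Emit:
servo_tool(motion=[[1, [-0.008, 0.02, 0], 0], [1, [-0.008, 0.04, 0], 0], [1, [-0.008, 0.06, 0], 0], [1, [-0.008, 0.08, 0], 0], [1, [-0.008, 0.097, 0], 0], [1, [-0.008, 0.106, 0], 0], [1, [-0.008, 0.107, 0], 0], [1, [-0.008, 0.107, 0], 0]])

```text
clock: 19.95
ee_pos: [0.5757, 0.1848, 0.0913]
tool_rot: [[-0.12, 0.011, 0.993], [-0.993, 0.002, -0.12], [-0.003, -1.0, 0.01]]
force: [0.3, -0.9, 0.9]
grip_width: -0.0002
```

```bash
cat > tipf.py <<'E'
from h import *
import sys
piv=np.array([.6086,.181]); yaw=-6.9; tag=sys.argv[1]
e=np.array([np.cos(np.radians(yaw)),np.sin(np.radians(yaw))])
s=ctrl.sense(); r=(s['ee_pos'][:2]-piv)@e; z=s['ee_pos'][2]; R=s['tool_rot']
print('clock',s['clock'],'rel x',r.round(4),'z',z.round(4),'F',s['force'].round(1),'yaw',np.degrees(np.arctan2(R[1,2],R[0,2])).round(2))
for n in ('side','top'):
  c=snap(n,n+tag+'.png')
  if n=='side': cv2.imwrite('pics/%s%sz.png'%(n,tag), cv2.resize(c['pixels'][140:275,130:275],None,fx=4,fy=4,interpolation=cv2.INTER_CUBIC))
E
python3 tipf.py 16
```

```text
clock 19.95 rel x -0.0331 z 0.0913 F [ 0.3 -0.9  0.9] yaw -6.89
```

View pics/side16z.png

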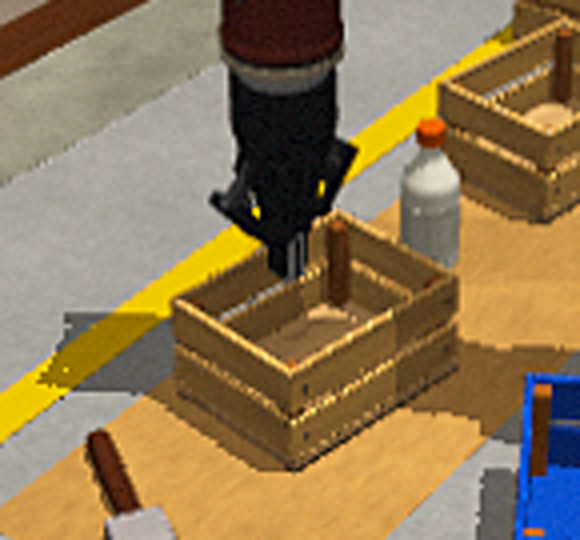

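Emit:
servo_tool(motion=[[1, [0, 0, 0.006], 0], [1, [0, 0, 0.011], 0], [1, [0, 0, 0.015], 0], [1, [0, 0, 0.0175], 0], [1, [0, 0, 0.02], 0], [1, [0, 0, 0.0225], 0], [1, [0, 0, 0.025], 0], [1, [0, 0, 0.028], 0]])

```text
clock: 20.85
ee_pos: [0.6038, 0.1815, 0.092]
tool_rot: [[-0.12, 0.011, 0.993], [-0.993, 0.002, -0.12], [-0.004, -1.0, 0.011]]
force: [-2.7, 0.1, -0.3]
grip_width: -0.0001
```

```bash
python3 tipf.py 17
```

```text
clock 20.85 rel x -0.0048 z 0.092 F [-2.7  0.1 -0.3] yaw -6.89
```

View pics/side17z.png

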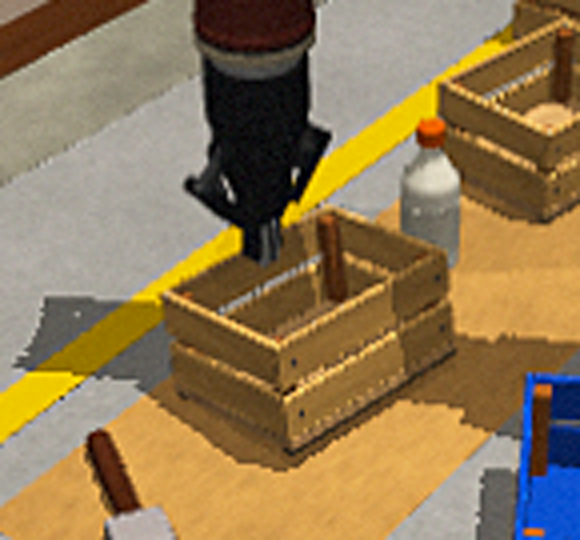

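Emit:
servo_tool(motion=[[1, [0, 0.001, 0.004], 0], [1, [0, 0.002, 0.009], 0], [1, [0, 0.003, 0.014], 0], [1, [0, 0.0045, 0.0185], 0], [1, [0, 0.0055, 0.022], 0], [1, [0, 0.007, 0.0255], 0], [1, [0, 0.0085, 0.029], 0], [1, [0, 0.01, 0.032], 0]])

```text
clock: 21.75
ee_pos: [0.6364, 0.1776, 0.0823]
tool_rot: [[-0.12, 0.012, 0.993], [-0.993, 0.003, -0.12], [-0.004, -1.0, 0.012]]
force: [0.3, -0.7, 3.1]
grip_width: -0.0003
```

```bash
python3 tipf.py 18
```

```text
clock 21.75 rel x 0.028 z 0.0823 F [ 0.3 -0.7  3.1] yaw -6.91
```

View pics/side18z.png

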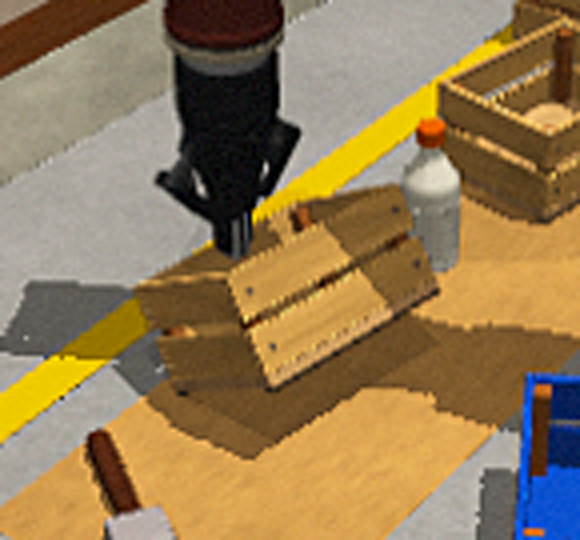

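Emit:
servo_tool(motion=[[1, [0, 0.002, 0.0035], 0], [1, [0, 0.004, 0.0065], 0], [1, [0, 0.0065, 0.0095], 0], [1, [0, 0.0085, 0.012], 0], [1, [0, 0.0105, 0.0145], 0], [1, [0, 0.013, 0.017], 0], [1, [0, 0.015, 0.019], 0], [1, [0, 0.017, 0.021], 0]])

```text
clock: 22.65
ee_pos: [0.6575, 0.175, 0.065]
tool_rot: [[-0.121, 0.012, 0.993], [-0.993, 0.003, -0.121], [-0.004, -1.0, 0.011]]
force: [-0.7, -0.2, 1.6]
grip_width: -0.0001
```

```bash
python3 tipf.py 19
```

```text
clock 22.65 rel x 0.0493 z 0.065 F [-0.7 -0.2  1.6] yaw -6.93
```

View pics/side19z.png

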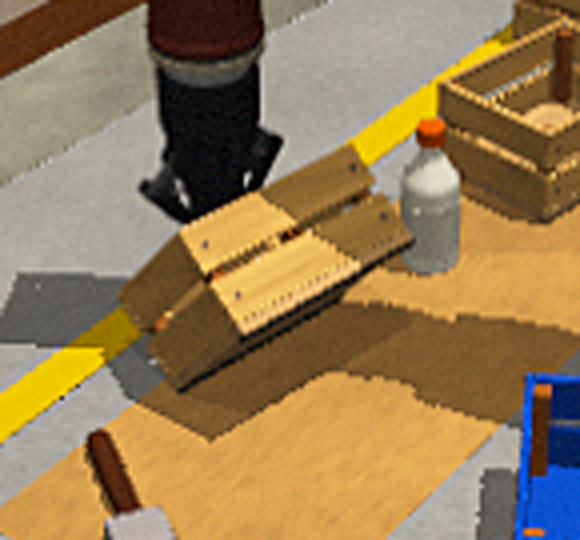

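Emit:
servo_tool(motion=[[1, [0, 0.001, 0.001], 0], [1, [0, 0.002, 0.002], 0], [1, [0, 0.003, 0.003], 0], [1, [0, 0.004, 0.0035], 0], [1, [0, 0.005, 0.004], 0], [1, [0, 0.006, 0.005], 0], [1, [0, 0.006, 0.005], 0], [1, [0, 0.006, 0.005], 0]])

```text
clock: 23.55
ee_pos: [0.6623, 0.1743, 0.0588]
tool_rot: [[-0.121, 0.011, 0.993], [-0.993, 0.002, -0.121], [-0.004, -1.0, 0.011]]
force: [-0.3, 0.0, 0.8]
grip_width: 0.0003
```

```bash
python3 tipf.py 20;python3 -c "
import cv2
b=cv2.imread('pics/side20.png')[165:245,150:240]; cv2.imwrite('pics/side20y.png',cv2.resize(b,None,fx=7,fy=7,interpolation=cv2.INTER_CUBIC))"
```

```text
clock 23.55 rel x 0.0541 z 0.0588 F [-0.3  0.   0.8] yaw -6.93
```

View pics/side20y.png

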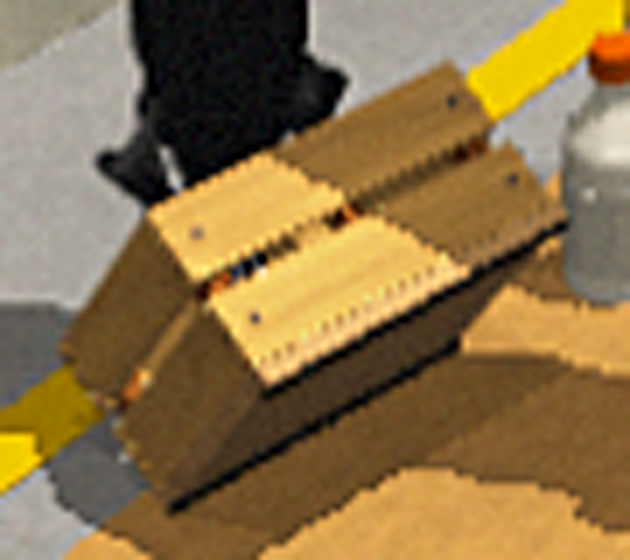

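Run:
```python
import cv2,numpy as np
i=cv2.imread('pics/side20.png')
# walk from near strip to far strip at several spots
for a,b in (((270,395),(190,490)),((330,360),(270,445)),((400,325),(350,400))):
    for t in np.linspace(0,1,9):
        p=np.array(a)*(1-t)+np.array(b)*t; u,v=(p/7+[150,165]-.43).round().astype(int); print((u,v),i[v,u],end=' ')
    print()
```

```text
(np.int64(188), np.int64(221)) [ 7 12  8] (np.int64(187), np.int64(223)) [32 58 75] (np.int64(185), np.int64(224)) [30 52 71] (np.int64(184), np.int64(226)) [31 54 71] (np.int64(182), np.int64(228)) [26 46 66] (np.int64(181), np.int64(229)) [35 56 74] (np.int64(180), np.int64(231)) [32 51 68] (np.int64(178), np.int64(233)) [37 51 72] (np.int64(177), np.int64(235)) [18 22 28] 
(np.int64(197), np.int64(216)) [3 4 9] (np.int64(196), np.int64(218)) [26 50 67] (np.int64(195), np.int64(219)) [33 56 73] (np.int64(193), np.int64(221)) [27 46 67] (np.int64(192), np.int64(222)) [32 53 71] (np.int64(191), np.int64(224)) [35 55 74] (np.int64(190), np.int64(225)) [33 53 68] (np.int64(189), np.int64(227)) [31 51 73] (np.int64(188), np.int64(228)) [32 43 57] 
(np.int64(207), np.int64(211)) [24 39 54] (np.int64(206), np.int64(212)) [29 42 58] (np.int64(205), np.int64(214)) [29 53 70] (np.int64(204), np.int64(215)) [25 46 67] (np.int64(203), np.int64(216)) [31 52 74] (np.int64(202), np.int64(218)) [26 43 62] (np.int64(201), np.int64(219)) [28 47 68] (np.int64(200), np.int64(220)) [32 47 71] (np.int64(200), np.int64(222)) [10 12  7]
```

Emit:
servo_tool(motion=[[1, [0, -0.003, -0.0025], 0], [1, [0, -0.006, -0.0048], 0], [1, [0, -0.0085, -0.0075], 0], [1, [0, -0.011, -0.0105], 0], [1, [0, -0.0135, -0.0135], 0], [1, [0, -0.016, -0.0165], 0], [1, [0, -0.0185, -0.02], 0], [1, [0, -0.021, -0.0235], 0]])

```text
clock: 24.45
ee_pos: [0.6382, 0.1773, 0.0797]
tool_rot: [[-0.12, 0.011, 0.993], [-0.993, 0.002, -0.12], [-0.004, -1.0, 0.01]]
force: [-1.7, 0.2, -0.4]
grip_width: -0.0
```

Emit:
servo_tool(motion=[[1, [0, -0.0015, -0.003], 0], [1, [0, -0.003, -0.007], 0], [1, [0, -0.0045, -0.011], 0], [1, [0, -0.006, -0.015], 0], [1, [0, -0.0075, -0.019], 0], [1, [0, -0.0085, -0.023], 0], [1, [0, -0.0095, -0.027], 0], [1, [0, -0.0105, -0.031], 0]])

```text
clock: 25.25
ee_pos: [0.6065, 0.1811, 0.0895]
tool_rot: [[-0.12, 0.01, 0.993], [-0.993, 0.002, -0.12], [-0.004, -1.0, 0.009]]
force: [-1.4, 0.8, -1.3]
grip_width: -0.0
```

Emit:
servo_tool(motion=[[1, [0, 0, -0.004], 0], [1, [0, 0, -0.008], 0], [1, [0, 0, -0.012], 0], [1, [0, 0, -0.016], 0], [1, [0, -0.005, -0.022], 0], [1, [0, -0.03, -0.027], 0], [1, [0, -0.06, -0.03], 0], [1, [0, -0.1, -0.03], 0]])

```text
clock: 26.05
ee_pos: [0.5746, 0.1841, 0.1894]
tool_rot: [[-0.12, 0.008, 0.993], [-0.993, 0.002, -0.12], [-0.003, -1.0, 0.007]]
force: [-0.2, 0.0, -0.3]
grip_width: -0.0001
```

```bash
python3 tipf.py 21; python3 -c "
from h import *
go(.44,-.155,.2,0)"
```

```text
clock 26.05 rel x -0.0341 z 0.1894 F [-0.2  0.  -0.3] yaw -6.9
t 26.15 pos [0.5784 0.1856 0.1956] yaw -6.92 F [0.5 0.5 0.5] w -0.0001 J [   0.   17.  -27.   93.    8.   70. -125.] 
 shift [ 0.3548 -0.0087 -0.0962] turn -0.1208
```

View pics/side21z.png

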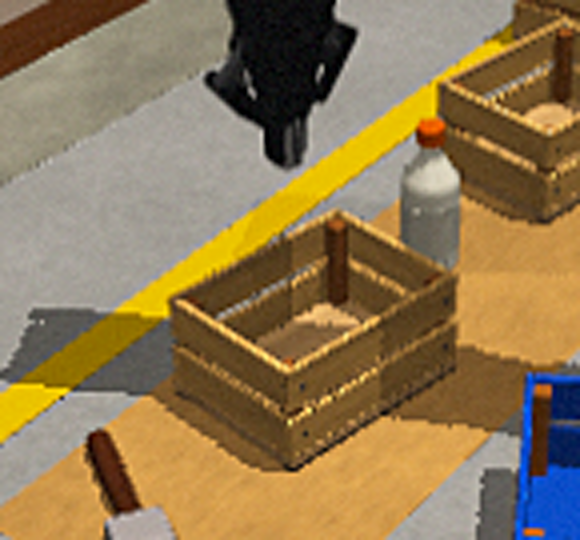

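```bash
python3 -c "
from h import *
go(.468,-.1765,.2,-5.5)"
```

```text
t 26.15 pos [0.5784 0.1856 0.1956] yaw -6.92 F [0.5 0.5 0.5] w -0.0001 J [   0.   17.  -27.   93.    8.   70. -125.] 
 shift [ 0.3727 -0.0082 -0.0658] turn -0.0248
```

Emit:
servo_tool(motion=[[0.8, [0.045, -0.005, -0.008], -0.003], [0.8, [0.09, -0.005, -0.016], -0.006], [0.8, [0.135, -0.005, -0.024], -0.009], [0.8, [0.18, -0.005, -0.032], -0.012], [0.8, [0.225, -0.005, -0.04], -0.015], [0.8, [0.27, -0.005, -0.048], -0.018], [0.8, [0.315, -0.005, -0.056], -0.021], [0.8, [0.36, -0.005, -0.064], -0.025]])

```text
clock: 26.95
ee_pos: [0.4706, -0.1659, 0.1973]
tool_rot: [[-0.096, 0.02, 0.995], [-0.995, 0.004, -0.096], [-0.006, -1.0, 0.02]]
force: [0.4, 0.0, -0.4]
grip_width: 0.0169
```

```bash
python3 -c "
from h import *
go(.468,-.1765,.029,-5.5)
for n in ('side','top'):
  c=snap(n,n+'22.png')
"; python3 -c "
import cv2
b=cv2.imread('pics/side22.png')[100:230,220:380]; cv2.imwrite('pics/side22y.png',cv2.resize(b,None,fx=4,fy=4,interpolation=cv2.INTER_CUBIC))
b=cv2.imread('pics/top22.png')[100:260,130:450]; cv2.imwrite('pics/top22y.png',cv2.resize(b,None,fx=2.4,fy=2.4,interpolation=cv2.INTER_CUBIC))"
```

```text
t 26.95 pos [ 0.4706 -0.1659  0.1973] yaw -5.5 F [ 0.4  0.  -0.4] w 0.0169 J [ 27.   3. -13. 108.   0.  68. -81.] 
 shift [ 0.0118  0.1681 -0.0048] turn 0.0001
```

View pics/side22y.png

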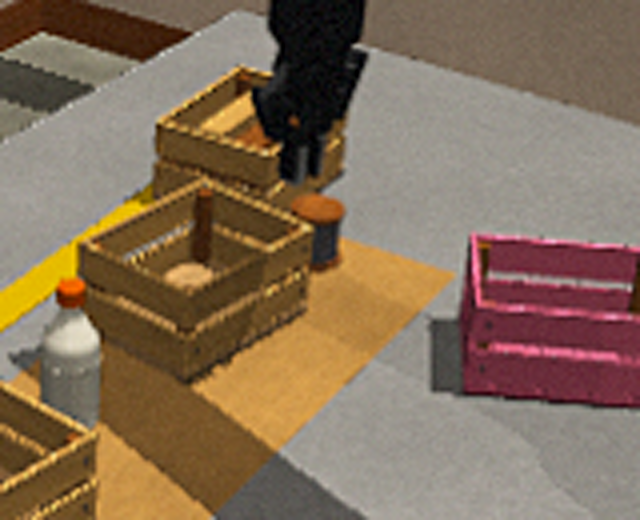

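View pics/top22y.png

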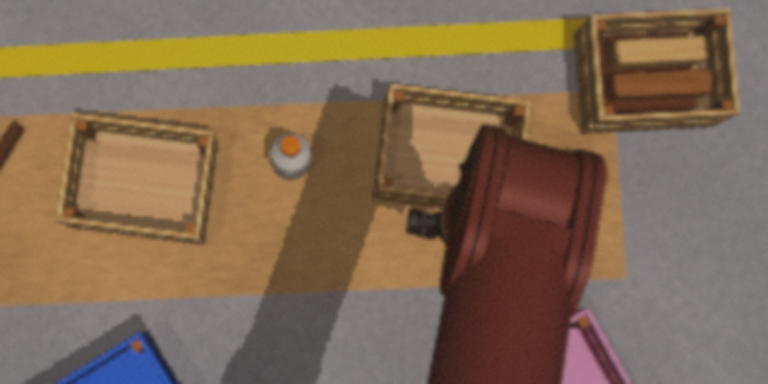

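Emit:
servo_tool(motion=[[0.8, [0.011, 0.025, -0.004], 0], [0.8, [0.011, 0.05, -0.004], 0], [0.8, [0.011, 0.075, -0.005], 0], [0.8, [0.011, 0.1, -0.005], 0], [0.8, [0.011, 0.125, -0.005], 0], [0.8, [0.011, 0.15, -0.005], 0], [0.8, [0.011, 0.165, -0.005], 0], [0.8, [0.011, 0.168, -0.005], 0]])

```text
clock: 27.85
ee_pos: [0.4649, -0.1801, 0.0272]
tool_rot: [[-0.104, 0.016, 0.994], [-0.995, 0.003, -0.105], [-0.005, -1.0, 0.016]]
force: [-0.6, 0.4, 0.4]
grip_width: 0.0173
```

```bash
python3 -c "
from h import *
go(.505,-.1798,.029,-5.5)
for n in ('side','top'):
  c=snap(n,n+'23.png')
"; python3 -c "
import cv2
b=cv2.imread('pics/side23.png')[100:230,220:380]; cv2.imwrite('pics/side23y.png',cv2.resize(b,None,fx=4,fy=4,interpolation=cv2.INTER_CUBIC))"
```

```text
t 27.85 pos [ 0.4649 -0.1801  0.0272] yaw -6.0 F [-0.6  0.4  0.4] w 0.0173 J [ 27.  15. -12. 117.   4.  47. -83.] 
 shift [-0.0045 -0.0011  0.0398] turn -0.0087
```

View pics/side23y.png

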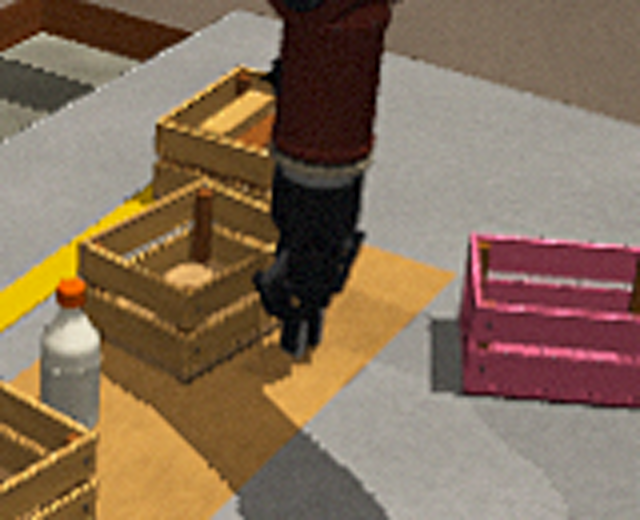

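```bash
python3 -c "
from h import *
go(.500,-.184,.0285,-5.5)
go(.522,-.186,.0285,-3)"
```

```text
t 27.95 pos [ 0.466  -0.1806  0.0288] yaw -6.01 F [ 0.2 -0.4 -0.5] w 0.0173 J [ 27.  15. -12. 117.   4.  47. -83.] 
 shift [-0.0002  0.001   0.0342] turn -0.0088
t 27.95 pos [ 0.466  -0.1806  0.0288] yaw -6.01 F [ 0.2 -0.4 -0.5] w 0.0173 J [ 27.  15. -12. 117.   4.  47. -83.] 
 shift [-0.0005  0.0014  0.0563] turn -0.0524
```

Emit:
servo_tool(motion=[[0.8, [0, 0.001, 0.01], -0.009], [0.8, [0, 0.001, 0.02], -0.009], [0.8, [0, 0.001, 0.028], -0.009], [0.8, [0, 0.001, 0.034], -0.009], [0.8, [0, 0.001, 0.04], -0.02], [0.8, [0, 0.001, 0.046], -0.03], [0.8, [0, 0.001, 0.051], -0.04], [0.8, [0, 0.001, 0.056], -0.052]])

```text
clock: 28.75
ee_pos: [0.5205, -0.1869, 0.0284]
tool_rot: [[-0.053, 0.015, 0.998], [-0.999, 0.003, -0.053], [-0.003, -1.0, 0.015]]
force: [-6.5, -1.3, 2.9]
grip_width: 0.0168
```

```bash
python3 -c "
from h import *
go(.556,-.188,.0285,0.5)
for n in ('side','top'):
  c=snap(n,n+'24.png')
"; python3 -c "
import cv2
b=cv2.imread('pics/side24.png')[100:230,220:380]; cv2.imwrite('pics/side24y.png',cv2.resize(b,None,fx=4,fy=4,interpolation=cv2.INTER_CUBIC))
b=cv2.imread('pics/top24.png')[90:220,260:450]; cv2.imwrite('pics/top24y.png',cv2.resize(b,None,fx=4,fy=4,interpolation=cv2.INTER_CUBIC))"
```

```text
t 28.75 pos [ 0.5205 -0.1869  0.0284] yaw -3.04 F [-6.5 -1.3  2.9] w 0.0168 J [ 26.  20. -12. 110.   5.  50. -82.] 
 shift [-0.0008  0.0004  0.0355] turn -0.0618
```

View pics/side24y.png

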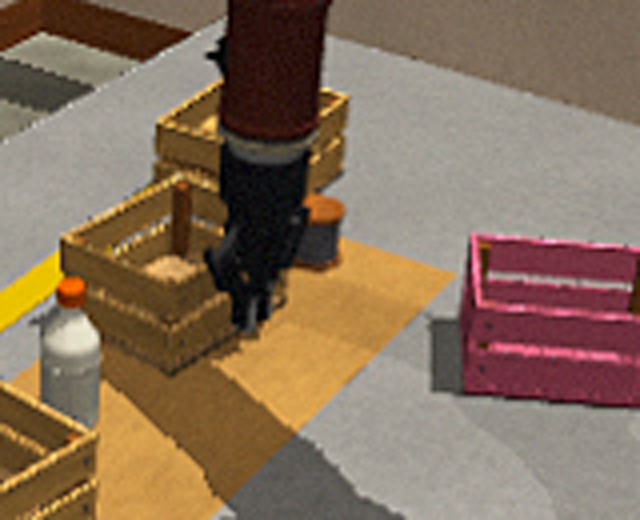

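View pics/top24y.png

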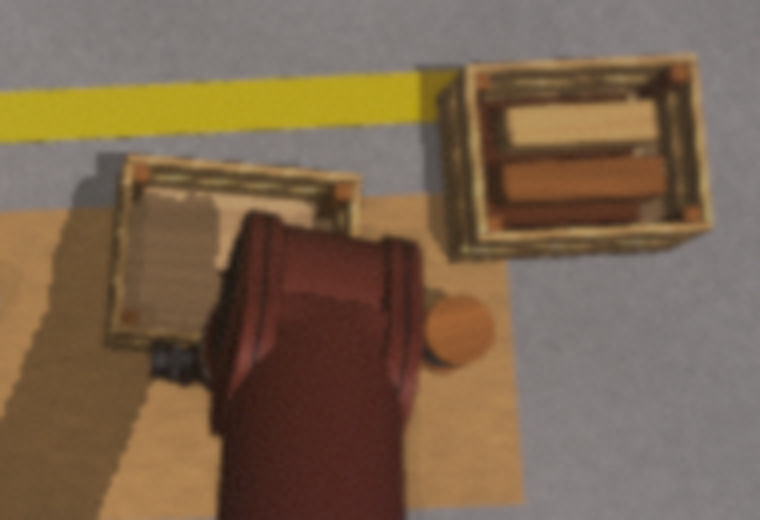

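Emit:
servo_tool(motion=[[0.8, [0.001, 0, 0.004], -0.01], [0.8, [0.002, 0, 0.009], -0.02], [0.8, [0.003, 0, 0.014], -0.03], [0.8, [0.003, 0, 0.019], -0.04], [0.8, [0.004, 0, 0.024], -0.055], [0.8, [0.004, 0, 0.029], -0.065], [0.8, [0.004, 0, 0.034], -0.075], [0.8, [0.004, 0, 0.036], -0.085]])

```text
clock: 29.65
ee_pos: [0.5565, -0.1931, 0.0289]
tool_rot: [[0.032, 0.015, 0.999], [-0.999, 0.002, 0.032], [-0.002, -1.0, 0.015]]
force: [-5.9, -1.5, 2.5]
grip_width: 0.017
```

```bash
python3 -c "
from h import *
go(.580,-.194,.0285,3)
for n in ('side','top'):
  c=snap(n,n+'25.png')
"; python3 -c "
import cv2
b=cv2.imread('pics/side25.png')[100:230,220:380]; cv2.imwrite('pics/side25y.png',cv2.resize(b,None,fx=4,fy=4,interpolation=cv2.INTER_CUBIC))
b=cv2.imread('pics/top25.png')[90:220,260:450]; cv2.imwrite('pics/top25y.png',cv2.resize(b,None,fx=4,fy=4,interpolation=cv2.INTER_CUBIC))"
```

```text
t 29.65 pos [ 0.5565 -0.1931  0.0289] yaw 1.82 F [-5.9 -1.5  2.5] w 0.017 J [ 26.  24. -13. 105.   6.  51. -78.] 
 shift [0.0016 0.0007 0.0235] turn -0.0207
```

View pics/side25y.png

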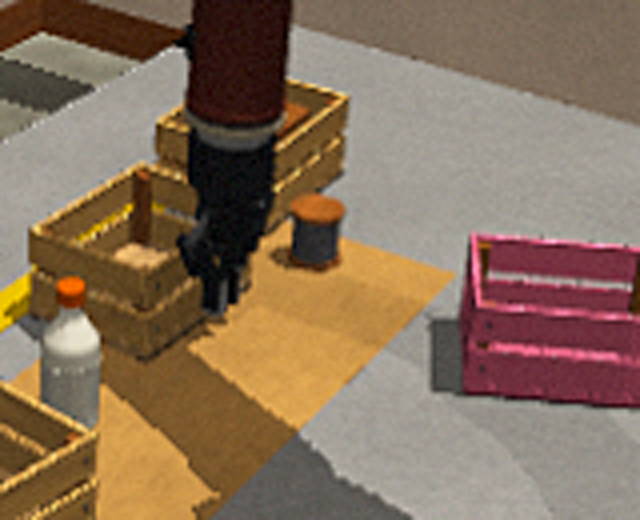

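View pics/top25y.png

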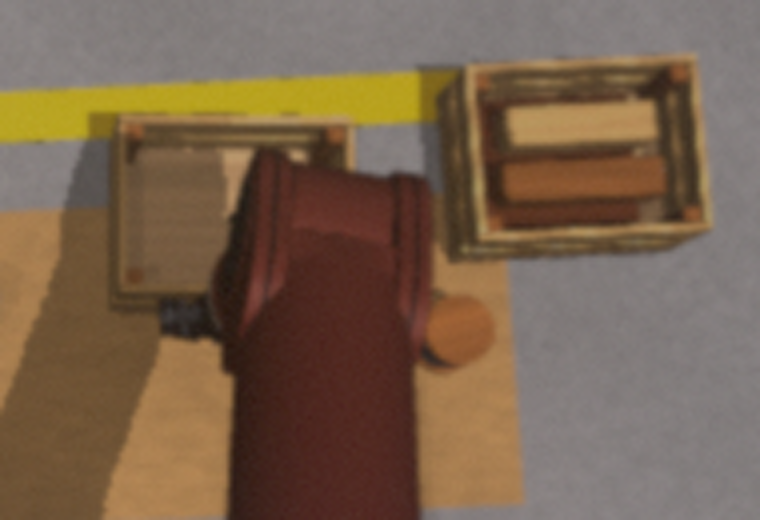

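Run:
```python
from h import *
from tilt2 import *
c=load('top25.png'); P=atz(c,np.array([(120,116),(355,119)])/4+[260,90]-.4,.09); print(P, P.mean(0), 'line x',.7244-.0438*P.mean(0)[1])
S=('side25.png',4,[220,100],dict(fl=(30,232),nl=(140,305),nlb=(145,357)))
T=('top25.png',4,[260,90],dict(fl=(120,116),fr=(355,119)))
f=lambda p:0
x=tilt2([S,T],[.56,-.19,0,0.])
```

```text
[[ 0.70306379 -0.10409453  0.09      ]
 [ 0.70047872 -0.27337247  0.09      ]] [ 0.70177125 -0.1887335   0.09      ] line x 0.7326665274014698
pivot [ 0.5707 -0.1826] yaw,tilt deg [-1.6  1.3]
[[-1.0, -0.9], [1.4, -6.7], [-1.1, 2.5], [-0.9, 0.5], [-0.5, 1.2]]
```

Emit:
servo_tool(motion=[[0.8, [0.001, 0, 0.004], -0.005], [0.8, [0.001, 0, 0.009], -0.012], [0.8, [0.001, 0, 0.014], -0.018], [0.8, [0.001, 0, 0.019], -0.024], [0.8, [0.001, 0, 0.024], -0.03], [0.8, [0.001, 0, 0.027], -0.033], [0.8, [0.001, 0, 0.029], -0.035], [0.8, [0.001, 0, 0.03], -0.035]])

```text
clock: 30.55
ee_pos: [0.5859, -0.1936, 0.0291]
tool_rot: [[0.066, 0.014, 0.998], [-0.998, 0.002, 0.066], [-0.001, -1.0, 0.014]]
force: [-5.8, -1.3, 2.0]
grip_width: 0.0173
```

Emit:
servo_tool(motion=[[0.8, [0, 0, -0.005], 0], [0.8, [0, 0, -0.015], 0], [0.8, [0, 0, -0.03], 0], [0.8, [0, 0, -0.05], 0], [0.8, [0, 0, -0.07], 0], [0.8, [0, -0.03, -0.09], 0], [0.8, [0, -0.06, -0.1], 0], [0.8, [0, -0.1, -0.1], 0]])

```text
clock: 31.35
ee_pos: [0.4818, -0.2003, 0.1275]
tool_rot: [[0.065, 0.011, 0.998], [-0.998, 0.003, 0.065], [-0.002, -1.0, 0.012]]
force: [0.8, 0.2, 0.3]
grip_width: 0.0169
```

```bash
python3 -c "
from h import *
go(.45,-.05,.2,0)
for n in ('side','top'):
  c=snap(n,n+'26.png')
"; python3 -c "
import cv2
b=cv2.imread('pics/side26.png')[100:230,200:380]; cv2.imwrite('pics/side26y.png',cv2.resize(b,None,fx=4,fy=4,interpolation=cv2.INTER_CUBIC))
b=cv2.imread('pics/top26.png')[90:220,260:450]; cv2.imwrite('pics/top26y.png',cv2.resize(b,None,fx=4,fy=4,interpolation=cv2.INTER_CUBIC))"
```

```text
t 31.35 pos [ 0.4818 -0.2003  0.1275] yaw 3.72 F [0.8 0.2 0.3] w 0.0169 J [ 31.  10. -14. 109.   2.  60. -70.] 
 shift [-0.1522 -0.0724 -0.0211] turn 0.0649
```

View pics/side26y.png

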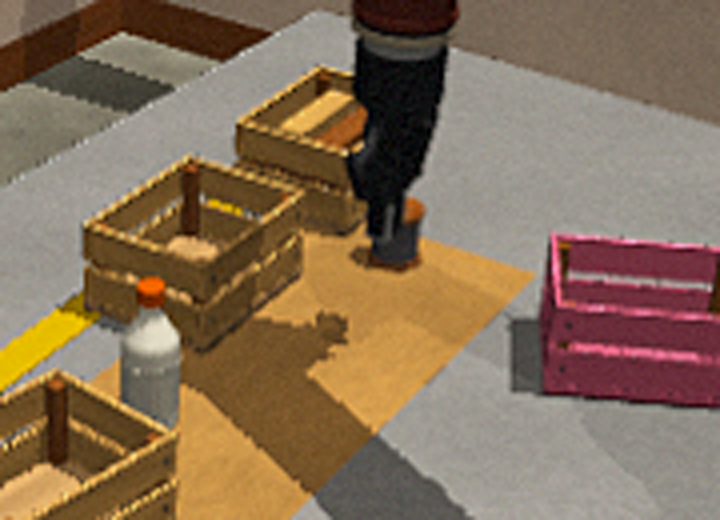

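View pics/top26y.png

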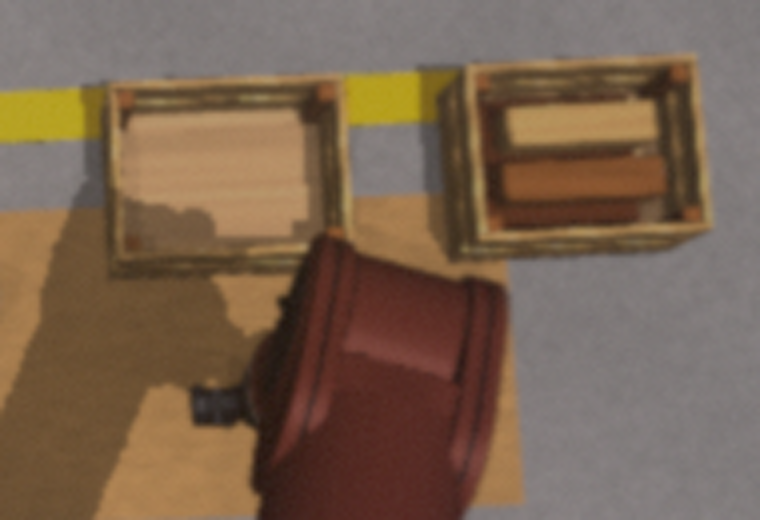

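Run:
```python
from tilt2 import *
c=load('top26.png'); P=atz(c,np.array([(107,81),(343,77)])/4+[260,90]-.4,.09); print(P, P.mean(0))
S=('side26.png',4,[200,100],dict(fl=(85,226),fr=(190,157),nr=(303,192),nl=(206,262),nlb=(205,352),nrb=(300,275)))
T=('top26.png',4,[260,90],dict(fl=(107,81),fr=(343,77),nl=(106,270)))
for v in ([S],[S,T]):
    x=tilt2(v,[.59,-.19,0,0.]); e=np.array([np.cos(x[2]),np.sin(x[2])]); far=x[:2]+.13*e; n=np.array([.999,.0437]); print('far',far,'in line x',(far-[.7244,0])@n)
```

```text
[[ 0.72884807 -0.09506375  0.09      ]
 [ 0.73145542 -0.26551012  0.09      ]] [ 0.73015175 -0.18028694  0.09      ]
pivot [ 0.5995 -0.192 ] yaw,tilt deg [ 2.2 -1.4]
[[-0.7, -0.2], [-0.6, -0.3], [0.7, -0.7], [-0.1, 0.5], [0.0, 0.4], [0.7, -0.1]]
far [ 0.7293979  -0.18715927] in line x -0.003185953134598217
pivot [ 0.5982 -0.1845] yaw,tilt deg [2.  0.5]
[[-1.0, -0.2], [-0.7, -0.4], [0.7, 0.4], [-0.4, 1.7], [-0.9, 1.4], [-0.0, 0.9], [0.1, 1.4], [-0.1, 0.3], [2.4, -1.2]]
far [ 0.72807605 -0.18000341] in line x -0.004193771223513241
```

Run:
```python
from h import *
a=load('top0.png')['pixels'];b=load('top26.png')['pixels']
cv2.imwrite('pics/cmp.png',cv2.resize(np.vstack([a[90:230,90:400],b[90:230,90:400]]),None,fx=2,fy=2))
```

```text
(no output)
```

View pics/cmp.png

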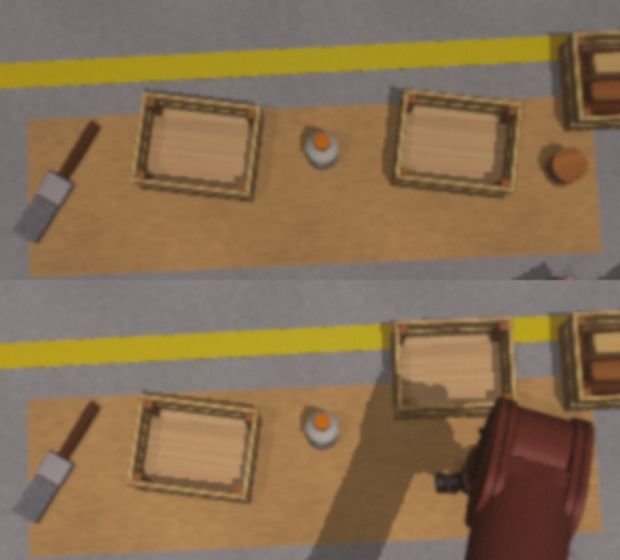

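```bash
python3 -c "
from h import *
s=ctrl.sense(); print(s['force'].round(1)); print(ctrl.sign_off())"
```

```text
[ 0.3 -0.2  0. ]
the job is handed in; nothing more can be done
None
```

The job is handed in. I pushed the right-hand crate onto the line as the stamped one, but I identified it by elimination and never saw the stamp itself.

**What I did**
- **Towards the robot:** I tipped the left crate and then the right one to about 52° (image fits 51–52°). I held each for nearly a second and let it down gently.
- **Extra tip, not in your instructions:** neither camera can see the underside when a crate leans towards the robot. So I also tipped the left crate away from the robot, on its far edge, to about 55°. The side camera then showed plain wood between the two rubber strips and no red, so the stamp had to be on the right crate.
- **Push:** I pushed the right crate forward with the fingertips low on its near wall, turning it square as it went.

**Last checks**

| Check | Measured | Limit |
|---|---|---|
| Right crate, far edge from tape centre | 3–4 mm short | 23 mm |
| Right crate, yaw against the line (about 2° vs 2.5°) | within about 1° | 11° |
| Left crate, distance from its start | about 33 mm nearer the robot | 60 mm |

- **Left crate:** it stands flat. It slid while I tipped it towards the robot, where the fingertip sat lower on the wall than intended; I did not push it back.
- **Right crate:** it also looks flat in the pictures.
- **Bystanders:** the glue and brush look unmoved in the before-and-after top views. The arm hid the spool in the last top view, but it looked unmoved in earlier ones.
- **Robot:** it is clear of everything, with force readings near zero. The clock was at about 31 s at hand-in.

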